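Tighten a bench press crisscross in two passes

TASK

Clamp the dark blank in the press with its four hand cranks in two passes, each crisscross: do both cranks of one diagonal pair (same colour) before the other pair. First pass: turn each crank clockwise only until you feel its foot bear snugly on the plate; second pass, once all four are snug: turn each on by about 0.45 radian until tight, without over-tightening. Leave the mallet, the chisel and the slotted block alone, and let go at the end.

Things in the scene. Friction and masses are not known exactly. Their poses are not given: they have to be found in the camera images.
- press: fixed bench press: plywood base 270 x 240 x 30 mm, origin at the centre of its underside on the bench, x along its long side, z up. Four vertical studs at x = +-65, y = +-50 mm each carry a hand crank: a dark arm 14 mm wide with an upright coloured round grip at its end. Below each crank a sprung steel foot 24 mm across screws down onto the plate. Eight brass dowels round the plate reach 66 mm up.
- plate: loose aluminium pressure plate, 160 x 130 x 12 mm, 0.65 kg, lying flat on the dark wooden blank in the press, centred; origin at the centre of its underside, axes as the press. It lies 49 to 52 mm above the bench, as thick as the blank happens to be. At first the feet hang clear of it by unknown gaps, different at each crank: 0.1 to 1.1 rad of turning closes them.
- red_1_grip (a point): red crank at press x = -65, y = +50 mm: the centre of its round grip, 125 mm above the bench, 55 mm from the stud's axis; this point's x axis points from the stud to the grip. The grip is 16 mm thick, spins freely about its own upright axis, and reaches 19 mm above this point and 26 mm below it, down to the arm. Turns clockwise from above to tighten, at constant height. Diagonal to red_2.
- red_2_grip (a point): red crank at press x = +65, y = -50 mm, diagonal to red_1; point, axes and sizes as for red_1. All four cranks are alike and stay where they are left. While its foot hangs free a crank drags evenly: 9 to 10 N of push along the circle at the grip while it creeps round slowly. (After a quick stop less is felt, 3 to 6 N, as the arm springs back.)
- yellow_1_grip (a point): yellow crank at press x = +65, y = +50 mm, diagonal to yellow_2; point, axes and sizes as for red_1. Once the foot touches the plate, it presses harder by about 100 N per radian, and the push needed at the grip climbs steadily above the free drag by about 9 N per radian. Snug: about 0.2 rad past first touch, some 2 N above the free drag (foot about 20 N).
- yellow_2_grip (a point): yellow crank at press x = -65, y = -50 mm, diagonal to yellow_1; point, axes and sizes as for red_1. Tight: about 0.45 rad past snug, some 6 N above the free drag (foot about 65 N). Over-tight, to be avoided: 0.8 rad past snug or foot over 105 N.
- mortise_block: bystander: dark wooden block with a slot through it, 40 x 50 x 78 mm, standing on the bench beside the press; origin at the centre of its underside.
- mallet: bystander: carver's mallet lying on the bench, 220 mm long, head 72 mm thick; origin on the bench under the joint of head and handle, head to its +x.
- chisel: bystander: chisel lying on the bench, 232 mm long, 22 mm high, blade to its +x; origin on the bench under the ferrule.
There are look-alikes about, which are no part of the job. What is meant by the plate is not red or turquoise, and is the smaller of those in its own colour.

How it is judged:
By the outcome, as a careful person would: the job done as asked, in the order asked, and still so for the second after the job is handed in, with the robot touching nothing.
It also fails if it takes over 72 s, if anything falls off the work surface, if the arm or the gripper's body presses on something with over 40 N, if the wrist force passes 120 N, or if a joint passes its speed limit or range.

ROBOT

A 6-joint arm with a two-finger parallel gripper is mounted at the origin on the work surface. World frame = base frame: x ahead of the robot, y to its left, z up, the work surface at z = 0. Lengths are in m, angles in rad, forces in N, time in s.
With the tool pointing down it reaches from about 0.375 to 0.825 m from the base axis. Payload 5.5 kg.
Tool frame: the origin (TCP) lies midway between the tips of the shut fingers; the grasp point (between the pads) lies 19 mm behind it; z points along the fingers, y is the direction in which the jaws open and shut (so a half turn about z gives the same grasp; the last joint's range is limited). The gripper opens to 85 mm and grips with 20 to 120 N. Pads are 22 mm wide; open, the fingers measure 114 mm over their backs; the gripper's body (76 mm by 85 mm) begins 54 mm behind the grasp point. The pads swing forward as they close: fully open they stand 13 mm farther back than shut.
Start: joints at [-1.237, 0.314, -0.047, 1.21, 0, 1.571], TCP at [0.197, -0.567, 0.231] pointing down, gripper open.
Joint ranges: [-2.67, 2.67], [-0.69, 1.73], [-1.03, 1.25], [-2.08, 2.16], [-1.42, 1.45], [-3.14, 3.14]. Speed limits (rad/s): [2.39, 2.39, 3.01, 3.14, 3.14, 3.14].

INTERFACE

Orientations are given as a rotation vector (axis times angle).
In Python, from station import arm gives the robot as it stands.
- The arm moves only by the tool drive_tool, never from a script. Its argument "moves" is text: rows parted by semicolons, each of 6 numbers parted by spaces: the shift along the tool's x, y, z each as a share of 1 m, from -1 to 1, then the turn, a rotation vector about the tool's x, y, z each as a share of pi/2 rad, from -1 to 1. In form: tx ty tz wx wy wz; .... A call has 1 to 10 rows; each row is the pose to reach, as a shift and turn from the pose commanded when the call began, along the tool's axes at that moment; what a row does not reach only later rows make up. A row lasts 1/10 s, in which the tool goes at most 50 mm and 8.59 degrees, less where a joint would pass 70% of its speed; a pose out of reach is approached as far as the arm can. A call with a number of a shift or a turn outside -1 to 1 is refused whole. A call with a gripper value outside its range is refused whole. "jaw" is the closure in counts, from 0 (fully open) to 255 (shut), set as the call begins (left out, the last holds). The fingers move at their own pace and stop on an object; the grip force is fixed at half the most. Time passes only in rows, so rows that repeat a pose let the fingers close. It gives the time, the measured TCP pose, the force and the opening at its end, in the units of the state.
- arm.observe(): the state, without advancing time (a new reading comes with each control period).
- arm.grab_frame(name): name is "scene" or "side" or "wrist"; returns a dict with "img" (400x640x3 uint8, red, green, blue), "K" (3x3 intrinsics, pixels), "world_to_cam" (4x4, takes a point from world to camera coordinates). Camera axes: x right, y up, looking along -z (the intrinsics and any distortion apply to the point x, -y, -z); pixel columns grow to the right and rows downward; lengths in m; the calibration is good to about 2 mm. A picture is of the moment at which its call begins. There is no depth.
- arm.finish_job(): hands the job in, once; it reports no verdict.
The state is a dict: "clock": time; "q": joint angles; "joint_velocities": joint speeds; "joint_efforts": joint torques, N m; "eef_pos": TCP position; "orientation": TCP orientation; "contact_force": force on the tool from outside, world axes, zero at the start; "torque": the same for the moment, N m; "opening": finger opening in m.
Only numpy, scipy, OpenCV 4.12 (cv2) and the standard library are available. Lean on these libraries where they do the work, as an engineer would, in place of code of your own. Each camera call takes 0.05 s, during which the arm holds its last target.

## Working session

There is one attempt and no reset: what is moved stays moved. The work goes in short steps, Python scripts to look and compute and a tool call to move; the robot and the scene stay as the last step left them, time stands still between calls to the robot, and variables do not carry over. Pictures are saved under pics/ and viewed, and the job is handed in when it is done.

Besides the shell and the picture viewer there is one more tool, called after "Request:" in YAML: its name, and indented under it one key for each argument. drive_tool: Moves the arm, as the interface text tells. Its arguments: {"type":"object","properties":{"moves":{"type":"string"},"jaw":{"type":"number"}},"required":["moves"]}

```bash
ls; mkdir -p pics
python3 - <<'E'
from station import arm
import cv2
s=arm.observe()
for k in s: print(k,s[k])
for n in ("scene","side","wrist"):
    f=arm.grab_frame(n); cv2.imwrite(f"pics/{n}0.png",f["img"][:,:,::-1]); print(n,f["K"],f["world_to_cam"])
    print(f.keys())
E
```

```text
pics
clock 0.0
q [-1.23696919e+00  3.14241409e-01 -4.80592755e-02  1.21018284e+00
  1.08056026e-05  1.57079303e+00]
joint_velocities [-2.68461008e-05  2.00524038e-03 -9.32380299e-04 -2.30537941e-04
  1.79180109e-03 -1.60407203e-03]
joint_efforts [ 9.36389770e-04 -5.39590144e+01  3.39749658e+01  1.93507463e-02
  1.53443029e-04  5.79981801e-06]
eef_pos [ 0.19641615 -0.56634544  0.23043401]
orientation [-3.09628827e+00 -5.21671341e-01  4.23344971e-04]
contact_force [ 0.78756381 -0.63096837 -0.05020064]
torque [-0.00715281  0.01213262 -0.01807185]
opening 0.08509068527535613
scene [[373.01917818   0.         323.05854648]
 [  0.         373.01917818 198.89699887]
 [  0.           0.           1.        ]] [[ 0.71325451  0.70081287 -0.01137185 -0.35779958]
 [-0.50448698  0.52457142  0.68579713  0.24123545]
 [ 0.48658081 -0.48341095  0.72770391 -1.30204884]
 [ 0.          0.          0.          1.        ]]
dict_keys(['img', 'K', 'world_to_cam'])
side [[430.61545377   0.         310.80323655]
 [  0.         430.61545377 199.68905196]
 [  0.           0.           1.        ]] [[-0.98884689 -0.14868409 -0.00865248  0.51929799]
 [ 0.09718775 -0.68820246  0.71897977 -0.14997076]
 [-0.11285551  0.71012     0.69497714 -1.34832147]
 [ 0.          0.          0.          1.        ]]
dict_keys(['img', 'K', 'world_to_cam'])
wrist [[304.85709848   0.         318.65313537]
 [  0.         304.85709848 196.48610365]
 [  0.           0.           1.        ]] [[ 0.32652237 -0.94518842 -0.00141277 -0.59868977]
 [ 0.90612401  0.31345186 -0.28405494  0.03694048]
 [ 0.26892827  0.09147014  0.95880697 -0.3785727 ]
 [ 0.          0.          0.          1.        ]]
dict_keys(['img', 'K', 'world_to_cam'])
```

View pics/scene0.png

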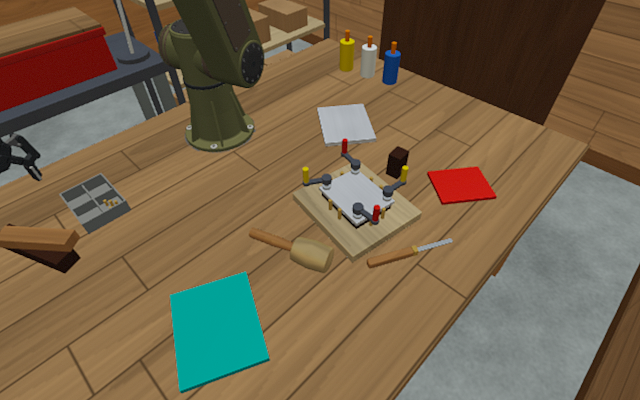

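View pics/side0.png

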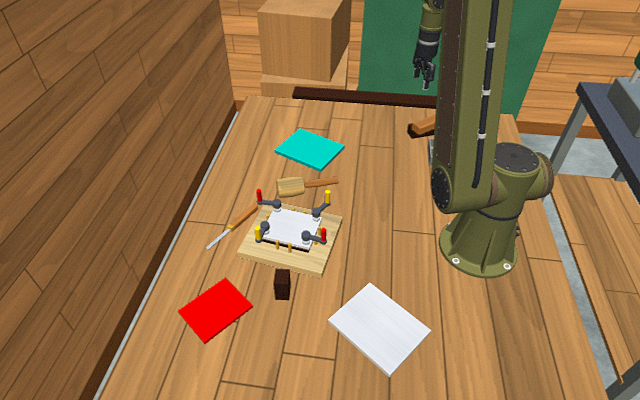

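View pics/wrist0.png

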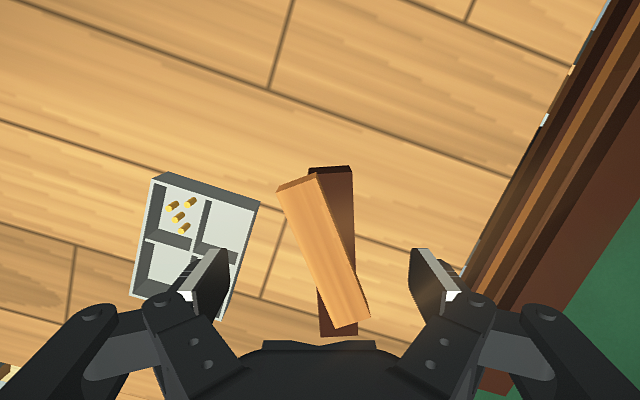

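The scene view shows the press at about (357,205) with four cranks. The silver plate in it is at (357,192), with look-alikes at silver (346,124), red (462,185) and turquoise (218,330). The meant plate is the smaller silver one, in the press. Next I measure the grips and make a crop.

```bash
cat > h.py <<'E'
import numpy as np, cv2
from station import arm
def ray(f,u,v):
    K=f["K"];W=f["world_to_cam"];R=W[:3,:3];t=W[:3,3]
    d=np.array([(u-K[0,2])/K[0,0],-(v-K[1,2])/K[1,1],-1.0])
    return -R.T@t,R.T@d/np.linalg.norm(d)
def plane(f,u,v,z):
    c,d=ray(f,u,v);return c+d*(z-c[2])/d[2]
def tri(obs):
    A=np.zeros((3,3));b=np.zeros(3)
    for f,u,v in obs:
        c,d=ray(f,u,v);P=np.eye(3)-np.outer(d,d);A+=P;b+=P@c
    p=np.linalg.solve(A,b)
    return p,[round(float(np.linalg.norm((np.eye(3)-np.outer(d,d))@(p-c))),4) for c,d in (ray(*o) for o in obs)]
def proj(f,p):
    q=f["world_to_cam"]@np.append(p,1);K=f["K"]
    return K[0,0]*q[0]/-q[2]+K[0,2],K[1,1]*-q[1]/-q[2]+K[1,2]
def blobs(f,col,box,amin=15):
    h=cv2.cvtColor(f["img"],cv2.COLOR_RGB2HSV)
    if col=="red": m=cv2.inRange(h,(0,180,80),(6,255,255))|cv2.inRange(h,(174,180,80),(180,255,255))
    else: m=cv2.inRange(h,(20,190,110),(32,255,255))
    x0,y0,x1,y1=box;k=np.zeros_like(m);k[y0:y1,x0:x1]=m[y0:y1,x0:x1]
    n,l,s,c=cv2.connectedComponentsWithStats(k)
    return [(c[i].round(1).tolist(),s[i].tolist()) for i in range(1,n) if s[i,4]>=amin]
E
python3 - <<'E'
from h import *
S=arm.grab_frame("scene");D=arm.grab_frame("side")
for c in("red","yellow"):
    print(c,"scene",blobs(S,c,(280,130,425,260)));print(c,"side",blobs(D,c,(230,180,350,275)))
a=cv2.resize(S["img"][130:260,280:430],None,fx=4,fy=4,interpolation=2)
b=cv2.resize(D["img"][180:280,230:350],None,fx=5,fy=5,interpolation=2)
cv2.imwrite("pics/c1.png",a[:,:,::-1]);cv2.imwrite("pics/c2.png",b[:,:,::-1])
E
```

```text
red scene [([344.2, 145.8], [342, 139, 5, 14, 65]), ([375.8, 212.8], [373, 205, 7, 16, 84])]
red side [([258.8, 195.1], [257, 189, 5, 13, 52]), ([323.2, 234.2], [321, 228, 5, 13, 57])]
yellow scene [([403.9, 172.8], [401, 165, 7, 17, 84]), ([305.2, 174.5], [303, 167, 6, 16, 79])]
yellow side [([327.0, 195.9], [325, 190, 5, 13, 62]), ([257.4, 232.5], [255, 226, 6, 14, 65]), ([319.5, 230.2], [319, 226, 2, 9, 17])]
```

View pics/c1.png

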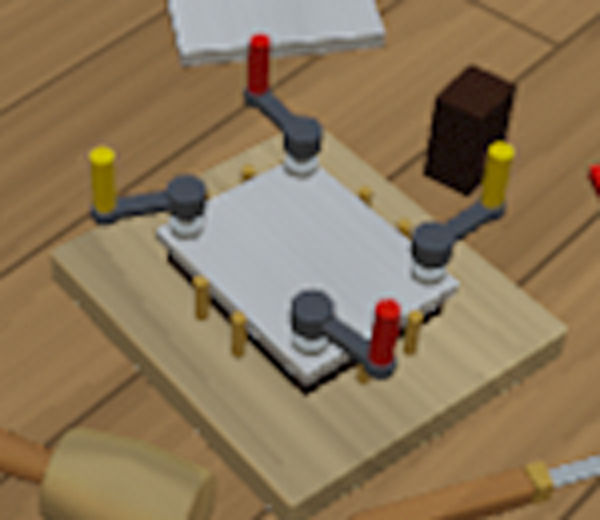

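View pics/c2.png

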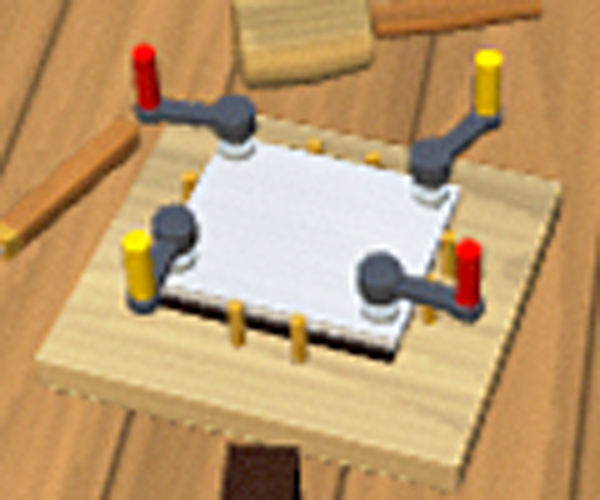

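The crops show the silver plate over a dark blank, with a crank at each of its four corners. The grips are red at scene (344,146) and (376,213), and yellow at (404,173) and (305,174). The slotted block is beside the right yellow crank.

```bash
cat >> h.py <<'E'
def grips():
    S=arm.grab_frame("scene");D=arm.grab_frame("side");return S,D
E
python3 - <<'E'
from h import *
S,D=grips()
m={"A(red near robot)":((344.2,145.8),(323.2,234.2)),"B red far":((375.8,212.8),(258.8,195.1)),"C yel":((403.9,172.8),(257.4,232.5)),"Dy":((305.2,174.5),(327.0,195.9))}
P={}
for k,(a,b) in m.items():
    p,r=tri([(S,*a),(D,*b)]);P[k]=p;print(k,p.round(4),r)
# plate corners / base top corners via full-res contour of hubs
h=cv2.cvtColor(S["img"],cv2.COLOR_RGB2HSV)
# hub tops, from crops (scene x=280+u/4,y=130+v/4 ; side x=230+u/5,y=180+v/5)
hub={"Ared":((301,130),(381,268)),"Bred":((312,300),(236,110)),"Cyel":((433,235),(174,218)),"Dyel":((186,188),(432,152))}
for k,(a,b) in hub.items():
    o=[(S,280+a[0]/4,130+a[1]/4),(D,230+b[0]/5,180+b[1]/5)]
    p,r=tri(o);print(k,p.round(4),r)
E
```

```text
A(red near robot) [0.4704 0.118  0.1204] [0.0, 0.0]
B red far [ 0.6913 -0.0151  0.1209] [0.0003, 0.0003]
C yel [0.658  0.1402 0.1228] [0.0003, 0.0003]
Dy [ 0.4787 -0.0399  0.1223] [0.0003, 0.0003]
Ared [0.5231 0.1049 0.0993] [0.001, 0.001]
Bred [ 0.6337 -0.0114  0.1016] [0.0006, 0.0006]
Cyel [0.652  0.0846 0.1013] [0.001, 0.001]
Dyel [0.5069 0.0076 0.1005] [0.0013, 0.0013]
```

```bash
cat >> h.py <<'E'
from scipy.spatial.transform import Rotation as Ro
HUB={"r1":(.5231,.1049),"r2":(.6337,-.0114),"y1":(.652,.0846),"y2":(.5069,.0076)}
loc={"r1":(-.065,.05),"r2":(.065,-.05),"y1":(.065,.05),"y2":(-.065,-.05)}
def fitpress(H):
    ks=list(H);B=np.array([H[k] for k in ks]);A=np.array([loc[k] for k in ks])
    c=B.mean(0);M=A.T@(B-c);a=np.arctan2(M[0,1]-M[1,0],M[0,0]+M[1,1])
    R=np.array([[np.cos(a),-np.sin(a)],[np.sin(a),np.cos(a)]])
    return c,a,{k:c+R@loc[k] for k in ks}
def toolR(s=None):
    s=s or arm.observe();return Ro.from_rotvec(s["orientation"]).as_matrix()
def yaw(): # angle of tool x in world
    R=toolR();return np.arctan2(R[1,0],R[0,0])
def move(target,yawt,s=None):
    """shift in tool axes and turn share (wz) to reach target with tool-x at world angle yawt"""
    s=arm.observe();R=toolR(s);d=R.T@(np.array(target)-s["eef_pos"])
    w=-(yawt-yaw());w=(w+np.pi)%(2*np.pi)-np.pi
    return d.round(4),round(w,4),"share",round(w/(np.pi/2),4)
E
python3 - <<'E'
from h import *
c,a,F=fitpress(HUB);print(c,np.degrees(a),{k:(F[k].round(4),(F[k]-HUB[k]).round(4)) for k in F})
print(toolR().round(3),np.degrees(yaw()))
G={"r1":(.4704,.118),"r2":(.6913,-.0151),"y1":(.658,.1402),"y2":(.4787,-.0399)}
for k in G:
    v=np.array(G[k])-F[k];print(k,np.hypot(*v).round(4),np.degrees(np.arctan2(v[1],v[0])).round(1))
W=arm.grab_frame("wrist");w=W["world_to_cam"];C=-w[:3,:3].T@w[:3,3];s=arm.observe();print("cam in tool",toolR().T@(C-s["eef_pos"]))
for yw in (0,90,-90): print(yw,move((.579,.0465,.33),np.radians(yw)))
E
```

```text
[0.578925 0.046425] -9.24710040544721 {'r1': (array([0.5228, 0.1062]), array([-0.0003,  0.0013])), 'r2': (array([ 0.635 , -0.0134]), array([ 0.0013, -0.002 ])), 'y1': (array([0.6511, 0.0853]), array([-0.0009,  0.0007])), 'y2': (array([0.5067, 0.0075]), array([-0.0002, -0.0001]))}
[[ 0.945  0.328 -0.   ]
 [ 0.328 -0.945  0.   ]
 [ 0.    -0.    -1.   ]] 19.125898459882375
r1 0.0537 167.3
r2 0.0563 -1.8
y1 0.0553 82.8
y2 0.0551 -120.6
cam in tool [ 0.0714091  -0.00042954 -0.14205224]
0 (array([ 0.5623, -0.4542, -0.0987]), np.float64(0.3338), 'share', np.float64(0.2125))
90 (array([ 0.5623, -0.4542, -0.0987]), np.float64(-1.237), 'share', np.float64(-0.7875))
-90 (array([ 0.5623, -0.4542, -0.0987]), np.float64(1.9046), 'share', np.float64(1.2125))
```

Run:
```python
from h import *
print(move((.605,-.03,.33),np.radians(109)))
```

```text
(array([ 0.5618, -0.3734, -0.0988]), np.float64(-1.5686), 'share', np.float64(-0.9986))
```

Request:
drive_tool:
  moves: "0.562 -0.373 -0.099 0 0 -1;0.562 -0.373 -0.099 0 0 -1;0.562 -0.373 -0.099 0 0 -1;0.562 -0.373 -0.099 0 0 -1;0.562 -0.373 -0.099 0 0 -1;0.562 -0.373 -0.099 0 0 -1;0.562 -0.373 -0.099 0 0 -1;0.562 -0.373 -0.099 0 0 -1;0.562 -0.373 -0.099 0 0 -1;0.562 -0.373 -0.099 0 0 -1"
  jaw: 190

```text
clock: 1.4
eef_pos: [0.4973, -0.1716, 0.3045]
orientation: [1.903, 2.499, 0.0]
contact_force: [0.7, -1.2, 0.2]
opening: 0.022
```

Run:
```python
from h import *
s=arm.observe();print(s["q"].round(3),s["opening"],s["contact_force"],np.degrees(yaw()));print(move((.605,-.03,.33),np.radians(109)))
```

```text
[-0.332  0.153 -0.086  1.331 -0.     0.969] 0.022015246506427326 [ 0.67230066 -1.18992503  0.2055123 ] 105.42628185998753
(array([ 0.1078,  0.1415, -0.0255]), np.float64(-0.0624), 'share', np.float64(-0.0397))
```

Request:
drive_tool:
  moves: "0.108 0.142 -0.025 0 0 -0.04;0.108 0.142 -0.025 0 0 -0.04;0.108 0.142 -0.025 0 0 -0.04;0.108 0.142 -0.025 0 0 -0.04;0.108 0.142 -0.025 0 0 -0.04;0.108 0.142 -0.025 0 0 -0.04"

```text
clock: 2.0
eef_pos: [0.6054, -0.0318, 0.3285]
orientation: [-1.83, -2.553, 0.001]
contact_force: [0.9, 0.1, -0.8]
opening: 0.0218
```

Run:
```python
from h import *
s=arm.observe();print(s["eef_pos"],s["joint_velocities"].round(3),s["contact_force"],np.degrees(yaw()))
W=arm.grab_frame("wrist");np.savez("w1.npz",**W)
cv2.imwrite("pics/w1.png",W["img"][:,:,::-1])
for c in("red","yellow"): print(c,blobs(W,c,(0,0,640,400),40))
```

```text
[ 0.60540461 -0.03177124  0.32848774] [-0.031 -0.02  -0.024  0.001 -0.002  0.   ] [ 0.90356721  0.14714306 -0.80241236] 108.74932687389308
red [([480.4, 1.6], [476, 0, 12, 6, 40]), ([393.2, 179.5], [383, 169, 21, 21, 277])]
yellow [([422.3, 28.6], [409, 16, 28, 26, 428]), ([209.2, 139.7], [197, 132, 26, 17, 324])]
```

View pics/w1.png

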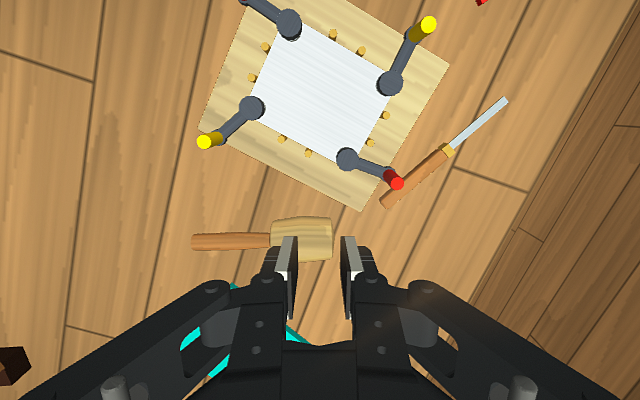

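The wrist view shows the hub tops at (290,24), (390,84), (251,107) and (347,159). The grip tops are yellow (429,24), yellow (204,142) and red (397,183); red_1 is out of frame at the top.

Run:
```python
from h import *
W=dict(np.load("w1.npz"));S,D=grips()
# dark hub circles in wrist
g=cv2.cvtColor(W["img"],cv2.COLOR_RGB2GRAY)
hub={"r1":(290,24),"y1":(390,84),"y2":(251,107),"r2":(347,159)}
ci=cv2.HoughCircles(cv2.GaussianBlur(g[:200,200:460],(3,3),0),cv2.HOUGH_GRADIENT,1,40,param1=120,param2=12,minRadius=10,maxRadius=16)
C=ci[0]+[200,0,0];print(C[:8].round(1))
sc={"r1":(301,130),"r2":(312,300),"y1":(433,235),"y2":(186,188)}
sd={"r1":(381,268),"r2":(236,110),"y1":(174,218),"y2":(432,152)}
H={}
for k,(u,v) in hub.items():
    j=np.argmin(np.hypot(C[:,0]-u,C[:,1]-v)); 
    if np.hypot(C[j,0]-u,C[j,1]-v)<6: u,v=C[j,:2]
    p,r=tri([(W,u,v),(S,280+sc[k][0]/4,130+sc[k][1]/4),(D,230+sd[k][0]/5,180+sd[k][1]/5)])
    q=plane(W,u,v,.1005);H[k]=tuple(q[:2]);print(k,(round(float(u),1),round(float(v),1)),p.round(4),r,"wrist@.1005",q.round(4))
c,a,F=fitpress(H);print(c,np.degrees(a),{k:F[k].round(4).tolist() for k in F},[(F[k]-H[k]).round(4).tolist() for k in F])
for k,(u,v) in {"y1":(429,24),"y2":(204,142),"r2":(397,183)}.items():
    p=plane(W,u,v,.144)[:2];d=p-F[k];print(k,p.round(4),np.hypot(*d).round(4),np.degrees(np.arctan2(d[1],d[0])).round(1))
```

```text
[[388.5  81.5  14.3]
 [347.5 158.5  11.8]
 [286.5  22.5  14.3]
 [250.5 107.5  13. ]]
r1 (286.5, 22.5) [0.5219 0.1064 0.0997] [0.0022, 0.0021, 0.0013] wrist@.1005 [0.5203 0.1077 0.1005]
y1 (388.5, 81.5) [0.6503 0.0862 0.101 ] [0.0028, 0.0022, 0.0019] wrist@.1005 [0.6478 0.0876 0.1005]
y2 (250.5, 107.5) [0.5066 0.0086 0.1005] [0.0012, 0.0014, 0.0017] wrist@.1005 [0.5064 0.0097 0.1005]
r2 (347.5, 158.5) [ 0.6337 -0.0108  0.1016] [0.0008, 0.0006, 0.001] wrist@.1005 [ 0.6341 -0.0102  0.1005]
[0.57715548 0.0487089 ] -8.596845296623385 {'r1': [0.5204, 0.1079], 'y1': [0.6489, 0.0884], 'y2': [0.5054, 0.009], 'r2': [0.634, -0.0104]} [[0.0, 0.0001], [0.0011, 0.0009], [-0.0009, -0.0007], [-0.0002, -0.0003]]
y1 [0.657  0.1418] 0.054 81.4
y2 [ 0.4775 -0.0369] 0.0537 -121.3
r2 [ 0.689  -0.0127] 0.0551 -2.3
```

```bash
cat >> h.py <<'E'
import json,os,sys
PC=np.array([.578,.0477]);PA=np.radians(-9.0)
def stud(k):
    R=np.array([[np.cos(PA),-np.sin(PA)],[np.sin(PA),np.cos(PA)]]);return PC+R@loc[k]
ANG={"r1":167.0,"r2":-2.0,"y1":82.0,"y2":-121.0}
SG={"r1":1,"y2":1,"r2":-1,"y1":-1}   # tool x outward / inward
def goto(k,ang,z):
    a=np.radians(ang);p=stud(k)+.055*np.array([np.cos(a),np.sin(a)])
    return move((*p,z),a if SG[k]>0 else a+np.pi)
def log(k,bias=(0,0,0),t1b=0):
    s=arm.observe();p=s["eef_pos"][:2]-stud(k);th=np.arctan2(p[1],p[0]);t=np.array([np.sin(th),-np.cos(th)]);r=np.array([np.cos(th),np.sin(th)])
    F=s["contact_force"]-np.array(bias)
    x,y=s["eef_pos"][:2];arml=x*t[1]-y*t[0]
    print(f"{k} t={s['clock']:.2f} ang={np.degrees(th):.1f} R={1e3*np.hypot(*p):.1f} z={s['eef_pos'][2]:.4f} Ftan={-F[:2]@t:.2f} Frad={F[:2]@r:.2f} Fz={F[2]:.2f} tau1={s['joint_efforts'][0]:.3f} Ft1={(s['joint_efforts'][0]-t1b)/arml:.2f} arm={arml:.2f} op={s['opening']*1e3:.1f}")
E
python3 - <<'E'
from h import *
print(goto("r1",167,.18)); log("r1"); s=arm.observe(); print(s["torque"])
E
```

```text
(array([ 0.1885, -0.0807,  0.1489]), np.float64(-1.0194), 'share', np.float64(-0.649))
r1 t=2.15 ang=-59.4 R=163.2 z=0.3289 Ftan=-0.85 Frad=0.58 Fz=-0.42 tau1=0.627 Ft1=-1.87 arm=-0.34 op=21.9
[ 0.04571279 -0.01479984 -0.00402756]
```

Request:
drive_tool:
  moves: "0.188 -0.081 0.149 0 0 -0.649;0.188 -0.081 0.149 0 0 -0.649;0.188 -0.081 0.149 0 0 -0.649;0.188 -0.081 0.149 0 0 -0.649;0.188 -0.081 0.149 0 0 -0.649;0.188 -0.081 0.149 0 0 -0.649;0.188 -0.081 0.149 0 0 -0.649;0.188 -0.081 0.149 0 0 -0.649;0.188 -0.081 0.149 0 0 -0.649"

```text
clock: 3.05
eef_pos: [0.4686, 0.1192, 0.1803]
orientation: [0.36, 3.12, 0.0]
contact_force: [1.0, 0.0, -0.1]
opening: 0.0217
```

Run:
```python
from h import *
log("r1");s=arm.observe();print(s["contact_force"].round(2),s["joint_efforts"].round(3),np.degrees(yaw()),s["q"].round(2))
W=arm.grab_frame("wrist");cv2.imwrite("pics/w2.png",W["img"][:,:,::-1]);print(goto("r1",167,.109));log("r1")
print(blobs(W,"red",(0,0,640,400),40), proj(W,(*s["eef_pos"][:2],.144)))
for k in("r1","r2","y1","y2"):
    print(k,proj(W,(*stud(k),.1005)))
```

```text
r1 t=3.05 ang=167.3 R=54.3 z=0.1803 Ftan=-0.24 Frad=-0.95 Fz=-0.09 tau1=0.241 Ft1=0.56 arm=0.43 op=21.7
[ 0.98  0.02 -0.09] [ 2.4100e-01 -4.0378e+01  3.2128e+01  2.1000e-02  1.0000e-02 -6.9000e-02] 166.83203124722974 [ 0.25  0.12 -0.41  1.04 -0.    0.48]
(array([0.0009, 0.0002, 0.0713]), np.float64(-0.0026), 'share', np.float64(-0.0016))
r1 t=3.10 ang=167.2 R=54.2 z=0.1803 Ftan=-0.34 Frad=0.21 Fz=0.41 tau1=0.145 Ft1=0.34 arm=0.43 op=21.6
[([321.5, 200.8], [311, 196, 21, 17, 103]), ([321.1, 226.0], [310, 215, 24, 23, 393]), ([550.7, 324.9], [482, 281, 138, 93, 6000])] (np.float64(319.0013158781524), np.float64(227.4865534970368))
r1 (np.float64(319.5228584162553), np.float64(268.9031999967867))
r2 (np.float64(224.06730760829345), np.float64(398.02709318546187))
y1 (np.float64(329.6446625313942), np.float64(391.93396867302414))
y2 (np.float64(198.47592724481), np.float64(276.91075818276363))
```

View pics/w2.png

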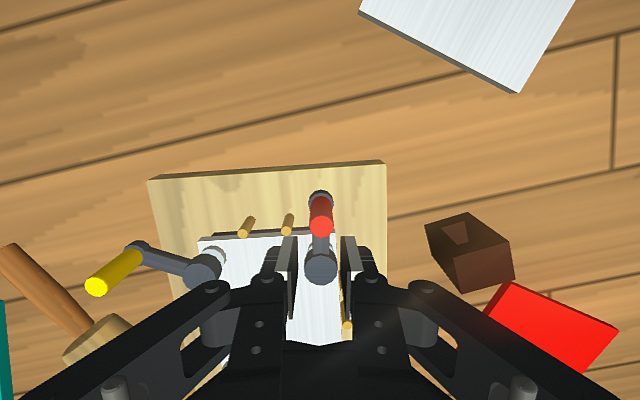

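The grip top is at (321,226) and the tool axis projects to (319,227), so they line up within about 1 mm. I'm descending to cage the grip.

Request:
drive_tool:
  moves: "0.001 0 0.035 0 0 0;0.001 0 0.071 0 0 0;0.001 0 0.071 0 0 0;0.001 0 0.071 0 0 0"

```text
clock: 3.5
eef_pos: [0.4673, 0.1198, 0.1092]
orientation: [-0.356, -3.12, 0.001]
contact_force: [0.1, 0.4, 1.1]
opening: 0.0219
```

```bash
python3 -c "
from h import *
log('r1')"
```

```text
r1 t=3.50 ang=167.0 R=55.8 z=0.1092 Ftan=-0.45 Frad=0.00 Fz=1.13 tau1=-0.010 Ft1=-0.02 arm=0.43 op=21.9
```

Request:
drive_tool:
  moves: "0 0.0022 0 0 0 0.0255;-0.0002 0.0044 0 0 0 0.0509;-0.0004 0.0066 0 0 0 0.0764"

```text
clock: 3.8
eef_pos: [0.4701, 0.1244, 0.111]
orientation: [0.545, 3.091, -0.007]
contact_force: [-2.7, -8.5, 4.0]
opening: 0.0216
```

```bash
python3 -c "
from h import *
log('r1')"
```

```text
r1 t=3.80 ang=161.6 R=54.3 z=0.1110 Ftan=8.94 Frad=-0.13 Fz=3.99 tau1=4.247 Ft1=10.44 arm=0.41 op=21.6
```

Request:
drive_tool:
  moves: "0 0.0022 0 0 0 0.0255;-0.0002 0.0044 0 0 0 0.0509;-0.0004 0.0066 0 0 0 0.0764"

```text
clock: 4.1
eef_pos: [0.4722, 0.1301, 0.111]
orientation: [0.73, 3.053, -0.008]
contact_force: [-3.8, -9.2, 4.1]
opening: 0.022
```

```bash
python3 -c "
from h import *
log('r1')"
```

```text
r1 t=4.10 ang=155.2 R=54.5 z=0.1110 Ftan=9.92 Frad=-0.44 Fz=4.12 tau1=3.615 Ft1=9.67 arm=0.37 op=22.0
```

Request:
drive_tool:
  moves: "0 0.0022 0 0 0 0.0255;-0.0002 0.0044 0 0 0 0.0509;-0.0004 0.0066 0 0 0 0.0764"

```text
clock: 4.4
eef_pos: [0.4751, 0.136, 0.1109]
orientation: [0.912, 3.005, -0.007]
contact_force: [-5.1, -8.8, 5.3]
opening: 0.0218
```

```bash
python3 -c "
from h import *
log('r1')"
```

```text
r1 t=4.40 ang=148.3 R=54.7 z=0.1109 Ftan=10.18 Frad=-0.31 Fz=5.33 tau1=3.208 Ft1=9.63 arm=0.33 op=21.8
```

Request:
drive_tool:
  moves: "0 0.0022 0 0 0 0.0255;-0.0002 0.0044 0 0 0 0.0509;-0.0004 0.0066 0 0 0 0.0764"

```text
clock: 4.7
eef_pos: [0.4788, 0.1414, 0.1109]
orientation: [1.091, 2.945, -0.007]
contact_force: [-6.0, -8.7, 5.6]
opening: 0.0218
```

```bash
python3 -c "
from h import *
log('r1')"
```

```text
r1 t=4.70 ang=141.4 R=54.8 z=0.1109 Ftan=10.51 Frad=-0.74 Fz=5.58 tau1=2.744 Ft1=9.59 arm=0.29 op=21.8
```

Request:
drive_tool:
  moves: "0 0.0022 0 0 0 0.0255;-0.0002 0.0044 0 0 0 0.0509;-0.0004 0.0066 0 0 0 0.0764"

```text
clock: 5.0
eef_pos: [0.483, 0.1464, 0.1109]
orientation: [1.265, 2.875, -0.006]
contact_force: [-7.6, -7.4, 6.8]
opening: 0.0214
```

```bash
python3 -c "
from h import *
log('r1')"
```

```text
r1 t=5.00 ang=134.6 R=55.0 z=0.1109 Ftan=10.59 Frad=0.10 Fz=6.75 tau1=2.217 Ft1=9.44 arm=0.23 op=21.4
```

Request:
drive_tool:
  moves: "0 0.0022 0 0 0 0.0255;-0.0002 0.0044 0 0 0 0.0509;-0.0004 0.0066 0 0 0 0.0764"

```text
clock: 5.3
eef_pos: [0.4878, 0.1509, 0.1109]
orientation: [-1.435, -2.794, 0.006]
contact_force: [-9.1, -5.7, 6.8]
opening: 0.022
```

```bash
python3 -c "
from h import *
log('r1')"
```

```text
r1 t=5.30 ang=127.8 R=55.2 z=0.1109 Ftan=10.65 Frad=1.04 Fz=6.78 tau1=1.658 Ft1=9.22 arm=0.18 op=22.0
```

Request:
drive_tool:
  moves: "0 0.0022 -0.001 0 0 0.0255;-0.0002 0.0044 -0.002 0 0 0.0509;-0.0004 0.0066 -0.002 0 0 0.0764"

```text
clock: 5.6
eef_pos: [0.4912, 0.154, 0.1112]
orientation: [-1.598, -2.701, 0.01]
contact_force: [-8.2, -4.9, -0.9]
opening: 0.0217
```

```bash
python3 -c "
from h import *
log('r1')"
```

```text
r1 t=5.60 ang=123.1 R=55.8 z=0.1112 Ftan=9.53 Frad=0.32 Fz=-0.90 tau1=1.196 Ft1=8.61 arm=0.14 op=21.7
```

Request:
drive_tool:
  moves: "0 0.0022 0 0 0 0.0255;-0.0002 0.0044 0 0 0 0.0509"

```text
clock: 5.8
eef_pos: [0.4949, 0.1563, 0.1112]
orientation: [-1.704, -2.634, 0.01]
contact_force: [-10.6, -3.8, 0.4]
opening: 0.022
```

```bash
python3 -c "
from h import *
log('r1')"
```

```text
r1 t=5.80 ang=118.6 R=55.8 z=0.1112 Ftan=11.09 Frad=1.76 Fz=0.43 tau1=0.507 Ft1=5.08 arm=0.10 op=22.0
```

Request:
drive_tool:
  moves: "0 0.0022 0 0 0 0.0255;-0.0002 0.0044 0 0 0 0.0509"

```text
clock: 6.0
eef_pos: [0.4986, 0.1582, 0.1112]
orientation: [-1.808, -2.564, 0.01]
contact_force: [-12.2, -2.7, 0.3]
opening: 0.0218
```

```bash
python3 -c "
from h import *
log('r1')"
```

```text
r1 t=6.00 ang=114.3 R=55.9 z=0.1112 Ftan=12.20 Frad=2.57 Fz=0.26 tau1=-0.142 Ft1=-2.33 arm=0.06 op=21.8
```

Request:
drive_tool:
  moves: "0 0.0022 0 0 0 0.0255;-0.0002 0.0044 0 0 0 0.0509"

```text
clock: 6.2
eef_pos: [0.5025, 0.1597, 0.1112]
orientation: [-1.908, -2.489, 0.01]
contact_force: [-13.0, -2.3, 0.5]
opening: 0.0217
```

```bash
python3 -c "
from h import *
log('r1')"
```

```text
r1 t=6.20 ang=110.0 R=55.8 z=0.1112 Ftan=13.04 Frad=2.30 Fz=0.50 tau1=-0.686 Ft1=-31.59 arm=0.02 op=21.7
```

Past about 121° the push climbs steadily, 11.1, 12.2, then 13.0 N, from a free drag of about 10.3. red_1 is therefore snug at tool angle 110°. I'm backing off and lifting.

Request:
drive_tool:
  moves: "0 -0.008 0 0 0 0;0 -0.008 0 0 0 0;0 -0.008 -0.04 0 0 0;0 -0.008 -0.075 0 0 0"

```text
clock: 6.6
eef_pos: [0.4998, 0.159, 0.1882]
orientation: [1.908, 2.495, 0.002]
contact_force: [0.9, 1.0, 0.4]
opening: 0.0215
```

```bash
python3 -c "
from h import *
log('r1');print(goto('r2',-2,.18),goto('r2',-2,.113),np.degrees(yaw()),arm.observe()['q'].round(2))"
```

```text
r1 t=6.60 ang=112.9 R=56.2 z=0.1882 Ftan=-1.21 Frad=0.56 Fz=0.42 tau1=-0.004 Ft1=-0.08 arm=0.05 op=21.5
(array([-0.2164,  0.1376,  0.0084]), np.float64(-1.2707), 'share', np.float64(-0.8089)) (array([-0.2164,  0.1375,  0.0754]), np.float64(-1.2707), 'share', np.float64(-0.8089)) 105.19680847037367 [ 0.31  0.19 -0.3   1.07 -0.    1.61]
```

Request:
drive_tool:
  moves: "-0.216 0.138 0 0 0 -0.809;-0.216 0.138 0 0 0 -0.809;-0.216 0.138 0 0 0 -0.809;-0.216 0.138 0 0 0 -0.809;-0.216 0.138 0 0 0 -0.809;-0.216 0.138 0 0 0 -0.809;-0.216 0.138 0 0 0 -0.809;-0.216 0.138 0.01 0 0 -0.809;-0.216 0.138 0.01 0 0 -0.809;-0.216 0.138 0.01 0 0 -0.809"

```text
clock: 7.6
eef_pos: [0.69, -0.0136, 0.1772]
orientation: [0.055, 3.139, -0.0]
contact_force: [-0.2, 0.5, 0.3]
opening: 0.0218
```

Run:
```python
from h import *
log('r2');s=arm.observe()
W=arm.grab_frame("wrist");cv2.imwrite("pics/w3.png",W["img"][:,:,::-1])
print(blobs(W,"red",(0,0,640,400),40),proj(W,(*s["eef_pos"][:2],.144)),proj(W,(*stud("r2"),.1005)));print(goto('r2',-2,.113),np.degrees(yaw()))
```

```text
r2 t=7.60 ang=-1.8 R=55.6 z=0.1772 Ftan=0.53 Frad=-0.18 Fz=0.31 tau1=-0.090 Ft1=0.13 arm=-0.69 op=21.8
[([608.2, 210.5], [546, 120, 94, 175, 8554]), ([318.3, 205.9], [308, 197, 23, 24, 259]), ([319.5, 227.3], [308, 216, 24, 23, 434])] (np.float64(318.7351967636732), np.float64(229.3176801507178)) (np.float64(318.3639912085973), np.float64(131.9690395926669))
(array([ 0.0008, -0.0003,  0.0643]), np.float64(-0.0018), 'share', np.float64(-0.0011)) 177.8989590189385
```

View pics/w3.png

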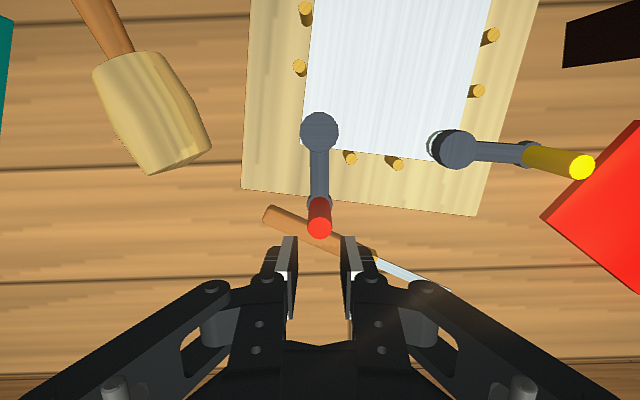

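Red_2's grip top at (319,227) is on the tool axis at (319,229), so I descend.

Request:
drive_tool:
  moves: "0.001 0 0.04 0 0 0;0.001 0 0.064 0 0 0;0.001 0 0.064 0 0 0"

```text
clock: 7.95
eef_pos: [0.6857, -0.0132, 0.1089]
orientation: [-0.057, -3.136, -0.0]
contact_force: [-1.2, 1.3, 0.3]
opening: 0.0215
```

Request:
drive_tool:
  moves: "0 -0.0022 0 0 0 0.0255;0.0002 -0.0044 0 0 0 0.0509;0.0004 -0.0066 0 0 0 0.0764"

```text
clock: 8.25
eef_pos: [0.6885, -0.0169, 0.1137]
orientation: [0.245, 3.13, 0.01]
contact_force: [1.1, 10.4, -4.5]
opening: 0.0218
```

```bash
python3 -c "
from h import *
log('r2')"
```

```text
r2 t=8.25 ang=-5.3 R=54.3 z=0.1137 Ftan=10.43 Frad=0.12 Fz=-4.45 tau1=-7.349 Ft1=10.70 arm=-0.69 op=21.8
```

Request:
drive_tool:
  moves: "0 -0.0022 0 0 0 0.0255;0.0002 -0.0044 0 0 0 0.0509"

```text
clock: 8.45
eef_pos: [0.6879, -0.0207, 0.1137]
orientation: [0.369, 3.118, 0.01]
contact_force: [2.1, 9.7, -5.4]
opening: 0.0221
```

```bash
python3 -c "
from h import *
log('r2')"
```

```text
r2 t=8.45 ang=-9.4 R=54.3 z=0.1137 Ftan=9.90 Frad=0.46 Fz=-5.35 tau1=-6.680 Ft1=9.79 arm=-0.68 op=22.1
```

Request:
drive_tool:
  moves: "0 -0.0022 0 0 0 0.0255;0.0002 -0.0044 0 0 0 0.0509"

```text
clock: 8.65
eef_pos: [0.687, -0.025, 0.1137]
orientation: [0.493, 3.1, 0.01]
contact_force: [3.1, 9.4, -5.3]
opening: 0.0218
```

```bash
python3 -c "
from h import *
log('r2')"
```

```text
r2 t=8.65 ang=-14.0 R=54.2 z=0.1137 Ftan=9.91 Frad=0.73 Fz=-5.32 tau1=-6.526 Ft1=9.70 arm=-0.67 op=21.8
```

Request:
drive_tool:
  moves: "0 -0.0022 0 0 0 0.0255;0.0002 -0.0044 0 0 0 0.0509"

```text
clock: 8.85
eef_pos: [0.6857, -0.0292, 0.1137]
orientation: [0.616, 3.078, 0.01]
contact_force: [4.3, 9.2, -5.0]
opening: 0.0215
```

```bash
python3 -c "
from h import *
log('r2')"
```

```text
r2 t=8.85 ang=-18.6 R=54.2 z=0.1137 Ftan=10.12 Frad=1.10 Fz=-4.96 tau1=-6.328 Ft1=9.60 arm=-0.66 op=21.5
```

Request:
drive_tool:
  moves: "0 -0.0022 0 0 0 0.0255;0.0002 -0.0044 0 0 0 0.0509"

```text
clock: 9.05
eef_pos: [0.6841, -0.0333, 0.1138]
orientation: [0.739, 3.051, 0.01]
contact_force: [4.9, 9.4, -6.1]
opening: 0.0218
```

```bash
python3 -c "
from h import *
log('r2')"
```

```text
r2 t=9.05 ang=-23.4 R=54.1 z=0.1138 Ftan=10.56 Frad=0.80 Fz=-6.14 tau1=-6.106 Ft1=9.52 arm=-0.64 op=21.8
```

Request:
drive_tool:
  moves: "0 -0.0022 0 0 0 0.0255;0.0002 -0.0044 0 0 0 0.0509"

```text
clock: 9.25
eef_pos: [0.6821, -0.0373, 0.1138]
orientation: [0.86, 3.018, 0.01]
contact_force: [4.5, 9.0, -6.9]
opening: 0.022
```

```bash
python3 -c "
from h import *
log('r2')"
```

```text
r2 t=9.25 ang=-28.0 R=54.1 z=0.1138 Ftan=10.07 Frad=-0.28 Fz=-6.91 tau1=-5.860 Ft1=9.46 arm=-0.62 op=22.0
```

Request:
drive_tool:
  moves: "0 -0.0022 0 0 0 0.0255;0.0002 -0.0044 0 0 0 0.0509"

```text
clock: 9.45
eef_pos: [0.6798, -0.0411, 0.1138]
orientation: [0.98, 2.981, 0.01]
contact_force: [6.3, 8.3, -6.4]
opening: 0.0222
```

```bash
python3 -c "
from h import *
log('r2')"
```

```text
r2 t=9.45 ang=-32.7 R=54.0 z=0.1138 Ftan=10.43 Frad=0.82 Fz=-6.38 tau1=-5.597 Ft1=9.42 arm=-0.59 op=22.2
```

Request:
drive_tool:
  moves: "0 -0.0022 0 0 0 0.0255;0.0002 -0.0044 0 0 0 0.0509"

```text
clock: 9.65
eef_pos: [0.6772, -0.0447, 0.1138]
orientation: [1.099, 2.94, 0.01]
contact_force: [6.8, 7.8, -6.8]
opening: 0.022
```

```bash
python3 -c "
from h import *
log('r2')"
```

```text
r2 t=9.65 ang=-37.5 R=54.0 z=0.1138 Ftan=10.33 Frad=0.67 Fz=-6.76 tau1=-5.320 Ft1=9.42 arm=-0.56 op=22.0
```

Request:
drive_tool:
  moves: "0 -0.0022 0 0 0 0.0255;0.0002 -0.0044 0 0 0 0.0509"

```text
clock: 9.85
eef_pos: [0.6744, -0.048, 0.1139]
orientation: [1.215, 2.893, 0.01]
contact_force: [7.0, 7.7, -7.8]
opening: 0.0215
```

```bash
python3 -c "
from h import *
log('r2')"
```

```text
r2 t=9.85 ang=-42.1 R=54.0 z=0.1139 Ftan=10.35 Frad=0.04 Fz=-7.76 tau1=-5.014 Ft1=9.41 arm=-0.53 op=21.5
```

Request:
drive_tool:
  moves: "0 -0.0022 0 0 0 0.0255;0.0002 -0.0044 0 0 0 0.0509"

```text
clock: 10.05
eef_pos: [0.6713, -0.0512, 0.1139]
orientation: [1.33, 2.842, 0.01]
contact_force: [7.9, 7.9, -7.6]
opening: 0.0218
```

```bash
python3 -c "
from h import *
log('r2')"
```

```text
r2 t=10.05 ang=-46.8 R=53.9 z=0.1139 Ftan=11.11 Frad=-0.35 Fz=-7.60 tau1=-4.785 Ft1=9.63 arm=-0.50 op=21.8
```

Request:
drive_tool:
  moves: "0 -0.0022 0 0 0 0.0255;0.0002 -0.0044 0 0 0 0.0509"

```text
clock: 10.25
eef_pos: [0.668, -0.054, 0.114]
orientation: [1.443, 2.786, 0.01]
contact_force: [8.2, 6.5, -7.2]
opening: 0.0219
```

```bash
python3 -c "
from h import *
log('r2')"
```

```text
r2 t=10.25 ang=-51.4 R=53.9 z=0.1140 Ftan=10.40 Frad=0.04 Fz=-7.17 tau1=-4.623 Ft1=10.07 arm=-0.46 op=21.9
```

Request:
drive_tool:
  moves: "0 -0.0022 0 0 0 0.0255;0.0002 -0.0044 0 0 0 0.0509"

```text
clock: 10.45
eef_pos: [0.6646, -0.0565, 0.1141]
orientation: [1.553, 2.726, 0.011]
contact_force: [8.7, 6.5, -8.8]
opening: 0.0218
```

```bash
python3 -c "
from h import *
log('r2')"
```

```text
r2 t=10.45 ang=-55.9 R=53.9 z=0.1141 Ftan=10.81 Frad=-0.48 Fz=-8.75 tau1=-4.480 Ft1=10.68 arm=-0.42 op=21.8
```

Request:
drive_tool:
  moves: "0 -0.0022 0 0 0 0.0255;0.0002 -0.0044 0 0 0 0.0509"

```text
clock: 10.65
eef_pos: [0.6612, -0.0587, 0.1142]
orientation: [1.66, 2.661, 0.011]
contact_force: [9.7, 5.5, -7.9]
opening: 0.0214
```

```bash
python3 -c "
from h import *
log('r2')"
```

```text
r2 t=10.65 ang=-60.2 R=54.0 z=0.1142 Ftan=11.15 Frad=0.03 Fz=-7.88 tau1=-4.169 Ft1=10.99 arm=-0.38 op=21.4
```

Request:
drive_tool:
  moves: "0 -0.0022 0 0 0 0.0255;0.0002 -0.0044 0 0 0 0.0509"

```text
clock: 10.85
eef_pos: [0.6575, -0.0607, 0.1143]
orientation: [1.765, 2.592, 0.012]
contact_force: [11.0, 5.3, -9.2]
opening: 0.0216
```

```bash
python3 -c "
from h import *
log('r2')"
```

```text
r2 t=10.85 ang=-64.7 R=54.0 z=0.1143 Ftan=12.19 Frad=-0.14 Fz=-9.25 tau1=-3.977 Ft1=11.83 arm=-0.34 op=21.6
```

red_2 is now about 2 N above the free drag (Ftan 12.2 against about 10.3), so it is snug at tool angle −64.7°. I'm backing off.

Request:
drive_tool:
  moves: "0 0.008 0 0 0 0;0 0.008 0 0 0 0;0 0.008 -0.04 0 0 0;0 0.008 -0.07 0 0 0"

```text
clock: 11.25
eef_pos: [0.6602, -0.0596, 0.1839]
orientation: [-1.766, -2.598, 0.001]
contact_force: [0.5, -0.2, 0.9]
opening: 0.0218
```

```bash
python3 -c "
from h import *
log('r2');print(goto('y1',82,.18),np.degrees(yaw()),arm.observe()['q'].round(2))"
```

```text
r2 t=11.25 ang=-61.6 R=54.3 z=0.1839 Ftan=0.33 Frad=0.38 Fz=0.87 tau1=0.092 Ft1=-0.25 arm=-0.37 op=21.8
(array([0.1879, 0.0716, 0.0038]), np.float64(-2.6255), 'share', np.float64(-1.6714)) 111.57253886392394 [-0.09  0.45  0.05  1.16 -0.    1.1 ]
```

Request:
drive_tool:
  moves: "0.188 0.072 0 0 0 -0.9;0.188 0.072 0 0 0 -0.9;0.188 0.072 0 0 0 -0.9;0.188 0.072 0 0 0 -0.9;0.188 0.072 0 0 0 -0.9;0.188 0.072 0 0 0 -0.9;0.188 0.072 0 0 0 -0.9;0.188 0.072 0 0 0 -0.9;0.188 0.072 0 0 0 -0.9;0.188 0.072 0 0 0 -0.9"

```text
clock: 12.25
eef_pos: [0.6583, 0.1416, 0.1831]
orientation: [-0.351, 3.121, -0.001]
contact_force: [-0.2, 0.7, 0.2]
opening: 0.0219
```

```bash
python3 -c "
from h import *
print(goto('y1',82,.18),np.degrees(yaw()),arm.observe()['q'].round(2))"
```

```text
(array([ 0.0007, -0.0001,  0.0031]), np.float64(-1.2073), 'share', np.float64(-0.7686)) -167.17077621230746 [ 0.21  0.47  0.07  1.17 -0.   -0.01]
```

Request:
drive_tool:
  moves: "0.001 0 0 0 0 -0.769;0.001 0 0 0 0 -0.769;0.001 0 0 0 0 -0.769;0.001 0 0 0 0 -0.769;0.001 0 0 0 0 -0.769;0.001 0 0 0 0 -0.769;0.001 0 0 0 0 -0.769;0.001 0 0.003 0 0 -0.769;0.001 0 0.003 0 0 -0.769"

```text
clock: 13.15
eef_pos: [0.6572, 0.1414, 0.1796]
orientation: [-2.057, 2.374, -0.001]
contact_force: [0.1, 0.4, -0.2]
opening: 0.0217
```

Run:
```python
from h import *
log('y1');s=arm.observe()
W=arm.grab_frame("wrist");cv2.imwrite("pics/w4.png",W["img"][:,:,::-1])
print(blobs(W,"yellow",(250,150,400,300),40),proj(W,(*s["eef_pos"][:2],.144)),proj(W,(*stud("y1"),.1005)));print(goto('y1',82,.113),np.degrees(yaw()))
```

```text
y1 t=13.15 ang=82.5 R=54.9 z=0.1796 Ftan=-0.02 Frad=0.39 Fz=-0.24 tau1=0.023 Ft1=-0.10 arm=-0.23 op=21.7
[([318.3, 217.5], [307, 196, 24, 42, 722])] (np.float64(317.2817888646036), np.float64(226.62837148991662)) (np.float64(316.4754600669057), np.float64(131.7362455190016))
(array([-0.0001, -0.0004,  0.0667]), np.float64(-0.0061), 'share', np.float64(-0.0039)) -98.34717256428215
```

View pics/w4.png

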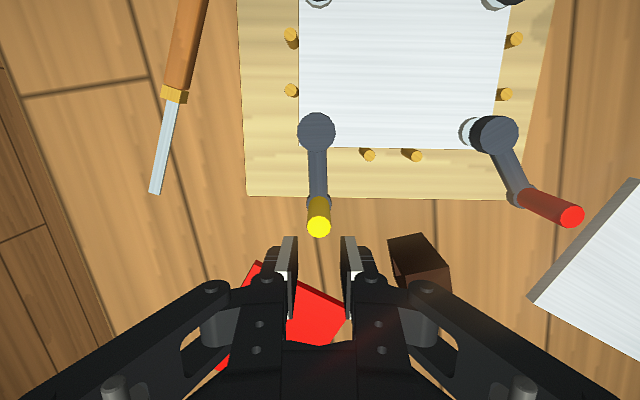

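The yellow_1 grip top at (318,226) is on the axis, and the slotted block at (420,262) is well below the fingers.

Request:
drive_tool:
  moves: "0 0 0.03 0 0 0;0 0 0.055 0 0 0;0 0 0.066 0 0 0;0 0 0.066 0 0 0;0 0 0.066 0 0 0"

```text
clock: 13.7
eef_pos: [0.6577, 0.1417, 0.1139]
orientation: [-2.055, 2.375, -0.001]
contact_force: [0.3, 0.0, 0.4]
opening: 0.022
```

Request:
drive_tool:
  moves: "0 -0.0022 0 0 0 0.0255;0.0002 -0.0044 0 0 0 0.0509;0.0004 -0.0066 0 0 0 0.0764"

```text
clock: 14.0
eef_pos: [0.6617, 0.1412, 0.1147]
orientation: [1.908, -2.494, -0.005]
contact_force: [-9.4, 1.7, 4.8]
opening: 0.0218
```

```bash
python3 -c "
from h import *
log('y1')"
```

```text
y1 t=14.00 ang=77.8 R=55.5 z=0.1147 Ftan=9.55 Frad=-0.36 Fz=4.83 tau1=-2.861 Ft1=10.30 arm=-0.28 op=21.8
```

Request:
drive_tool:
  moves: "0 -0.0022 0 0 0 0.0255;0.0002 -0.0044 0 0 0 0.0509"

```text
clock: 14.2
eef_pos: [0.6657, 0.1402, 0.1146]
orientation: [1.807, -2.568, -0.006]
contact_force: [-8.7, 3.3, 5.4]
opening: 0.0218
```

```bash
python3 -c "
from h import *
log('y1')"
```

```text
y1 t=14.20 ang=73.6 R=55.6 z=0.1146 Ftan=9.31 Frad=0.66 Fz=5.41 tau1=-3.355 Ft1=10.39 arm=-0.32 op=21.8
```

Request:
drive_tool:
  moves: "0 -0.0022 0 0 0 0.0255;0.0002 -0.0044 0 0 0 0.0509"

```text
clock: 14.4
eef_pos: [0.6699, 0.1389, 0.1146]
orientation: [1.703, -2.639, -0.007]
contact_force: [-9.2, 4.3, 5.0]
opening: 0.0221
```

```bash
python3 -c "
from h import *
log('y1')"
```

```text
y1 t=14.40 ang=69.1 R=55.6 z=0.1146 Ftan=10.15 Frad=0.77 Fz=4.95 tau1=-3.922 Ft1=10.63 arm=-0.37 op=22.1
```

Request:
drive_tool:
  moves: "0 -0.0022 0 0 0 0.0255;0.0002 -0.0044 0 0 0 0.0509"

```text
clock: 14.6
eef_pos: [0.674, 0.1373, 0.1147]
orientation: [1.597, -2.705, -0.007]
contact_force: [-9.5, 5.4, 3.1]
opening: 0.0218
```

```bash
python3 -c "
from h import *
log('y1')"
```

```text
y1 t=14.60 ang=64.6 R=55.7 z=0.1147 Ftan=10.86 Frad=0.80 Fz=3.11 tau1=-4.476 Ft1=10.83 arm=-0.41 op=21.8
```

Request:
drive_tool:
  moves: "0 -0.0022 0 0 0 0.0255;0.0002 -0.0044 0 0 0 0.0509"

```text
clock: 14.8
eef_pos: [0.6778, 0.1353, 0.1146]
orientation: [1.488, -2.767, -0.008]
contact_force: [-9.1, 6.1, 3.1]
opening: 0.0219
```

```bash
python3 -c "
from h import *
log('y1')"
```

```text
y1 t=14.80 ang=60.1 R=55.8 z=0.1146 Ftan=10.92 Frad=0.74 Fz=3.14 tau1=-5.006 Ft1=11.00 arm=-0.46 op=21.9
```

Request:
drive_tool:
  moves: "0 -0.0022 0 0 0 0.0255;0.0002 -0.0044 0 0 0 0.0509"

```text
clock: 15.0
eef_pos: [0.6816, 0.133, 0.1147]
orientation: [-1.376, 2.824, 0.009]
contact_force: [-7.5, 6.6, 3.3]
opening: 0.0217
```

```bash
python3 -c "
from h import *
log('y1')"
```

```text
y1 t=15.00 ang=55.6 R=55.9 z=0.1147 Ftan=9.89 Frad=1.18 Fz=3.29 tau1=-5.501 Ft1=11.12 arm=-0.49 op=21.7
```

Request:
drive_tool:
  moves: "0 -0.0022 0 0 0 0.0255;0.0002 -0.0044 0 0 0 0.0509"

```text
clock: 15.2
eef_pos: [0.6851, 0.1304, 0.1147]
orientation: [-1.263, 2.876, 0.009]
contact_force: [-6.5, 7.6, 3.2]
opening: 0.0221
```

```bash
python3 -c "
from h import *
log('y1')"
```

```text
y1 t=15.20 ang=51.1 R=55.9 z=0.1147 Ftan=9.85 Frad=1.81 Fz=3.21 tau1=-5.869 Ft1=11.04 arm=-0.53 op=22.1
```

Request:
drive_tool:
  moves: "0 -0.0022 0 0 0 0.0255;0.0002 -0.0044 0 0 0 0.0509"

```text
clock: 15.4
eef_pos: [0.6884, 0.1275, 0.1148]
orientation: [-1.147, 2.924, 0.009]
contact_force: [-6.7, 8.4, 3.0]
opening: 0.022
```

```bash
python3 -c "
from h import *
log('y1')"
```

```text
y1 t=15.40 ang=46.6 R=55.9 z=0.1148 Ftan=10.64 Frad=1.45 Fz=3.05 tau1=-6.152 Ft1=10.88 arm=-0.57 op=22.0
```

Request:
drive_tool:
  moves: "0 -0.0022 0 0 0 0.0255;0.0002 -0.0044 0 0 0 0.0509"

```text
clock: 15.6
eef_pos: [0.6915, 0.1243, 0.1147]
orientation: [-1.029, 2.967, 0.01]
contact_force: [-5.9, 9.5, 1.2]
opening: 0.0213
```

```bash
python3 -c "
from h import *
log('y1')"
```

```text
y1 t=15.60 ang=42.1 R=55.9 z=0.1147 Ftan=10.99 Frad=1.98 Fz=1.24 tau1=-6.407 Ft1=10.74 arm=-0.60 op=21.3
```

Request:
drive_tool:
  moves: "0 -0.0022 0 0 0 0.0255;0.0002 -0.0044 0 0 0 0.0509"

```text
clock: 15.8
eef_pos: [0.6943, 0.121, 0.1148]
orientation: [-0.91, 3.006, 0.01]
contact_force: [-5.6, 9.3, 1.4]
opening: 0.0217
```

```bash
python3 -c "
from h import *
log('y1')"
```

```text
y1 t=15.80 ang=37.6 R=55.8 z=0.1148 Ftan=10.85 Frad=1.22 Fz=1.36 tau1=-6.624 Ft1=10.61 arm=-0.62 op=21.7
```

Request:
drive_tool:
  moves: "0 -0.0022 0 0 0 0.0255;0.0002 -0.0044 0 0 0 0.0509"

```text
clock: 16.0
eef_pos: [0.6968, 0.1173, 0.1148]
orientation: [-0.789, 3.04, 0.01]
contact_force: [-4.6, 9.8, 1.7]
opening: 0.0216
```

```bash
python3 -c "
from h import *
log('y1')"
```

```text
y1 t=16.00 ang=33.0 R=55.8 z=0.1148 Ftan=10.72 Frad=1.45 Fz=1.68 tau1=-6.803 Ft1=10.50 arm=-0.65 op=21.6
```

Request:
drive_tool:
  moves: "0 -0.0022 0 0 0 0.0255;0.0002 -0.0044 0 0 0 0.0509"

```text
clock: 16.2
eef_pos: [0.699, 0.1134, 0.1148]
orientation: [-0.667, 3.069, 0.01]
contact_force: [-3.8, 9.3, 0.7]
opening: 0.0219
```

```bash
python3 -c "
from h import *
log('y1')"
```

```text
y1 t=16.20 ang=28.4 R=55.7 z=0.1148 Ftan=9.98 Frad=1.13 Fz=0.68 tau1=-6.941 Ft1=10.38 arm=-0.67 op=21.9
```

Request:
drive_tool:
  moves: "0 -0.0022 0 0 0 0.0255;0.0002 -0.0044 0 0 0 0.0509"

```text
clock: 16.4
eef_pos: [0.7009, 0.1095, 0.1148]
orientation: [-0.544, 3.092, 0.011]
contact_force: [-3.1, 10.2, 0.5]
opening: 0.0217
```

```bash
python3 -c "
from h import *
log('y1')"
```

```text
y1 t=16.40 ang=24.0 R=55.7 z=0.1148 Ftan=10.64 Frad=1.30 Fz=0.51 tau1=-7.159 Ft1=10.45 arm=-0.68 op=21.7
```

Request:
drive_tool:
  moves: "0 -0.0022 0 0 0 0.0255;0.0002 -0.0044 0 0 0 0.0509"

```text
clock: 16.6
eef_pos: [0.7024, 0.1055, 0.1149]
orientation: [-0.42, 3.111, 0.011]
contact_force: [-2.3, 10.7, -1.0]
opening: 0.0219
```

```bash
python3 -c "
from h import *
log('y1')"
```

```text
y1 t=16.60 ang=19.6 R=55.6 z=0.1149 Ftan=10.82 Frad=1.45 Fz=-1.02 tau1=-7.601 Ft1=10.90 arm=-0.70 op=21.9
```

Request:
drive_tool:
  moves: "0 -0.0022 0 0 0 0.0255;0.0002 -0.0044 0 0 0 0.0509"

```text
clock: 16.8
eef_pos: [0.7036, 0.1015, 0.1149]
orientation: [-0.295, 3.126, 0.012]
contact_force: [-1.5, 11.8, -1.2]
opening: 0.0221
```

```bash
python3 -c "
from h import *
log('y1')"
```

```text
y1 t=16.80 ang=15.2 R=55.6 z=0.1149 Ftan=11.80 Frad=1.60 Fz=-1.20 tau1=-8.070 Ft1=11.44 arm=-0.71 op=22.1
```

Request:
drive_tool:
  moves: "0 -0.0022 0 0 0 0.0255"

```text
clock: 16.9
eef_pos: [0.7042, 0.0995, 0.1149]
orientation: [-0.233, 3.131, 0.012]
contact_force: [-1.3, 11.5, -1.2]
opening: 0.0221
```

```bash
python3 -c "
from h import *
log('y1')"
```

```text
y1 t=16.90 ang=13.0 R=55.6 z=0.1149 Ftan=11.48 Frad=1.34 Fz=-1.17 tau1=-8.260 Ft1=11.66 arm=-0.71 op=22.1
```

Request:
drive_tool:
  moves: "0 0.008 0 0 0 0;0 0.008 0 0 0 0;0 0.008 -0.04 0 0 0;0 0.008 -0.07 0 0 0"

```text
clock: 17.3
eef_pos: [0.7025, 0.1024, 0.1847]
orientation: [-0.232, 3.133, -0.001]
contact_force: [0.6, -0.0, 1.5]
opening: 0.0221
```

```bash
python3 -c "
from h import *
log('y1');print(goto('y2',-121,.18),np.degrees(yaw()),arm.observe()['q'].round(2))"
```

```text
y1 t=17.30 ang=16.5 R=54.7 z=0.1847 Ftan=-0.18 Frad=0.59 Fz=1.47 tau1=0.171 Ft1=-0.24 arm=-0.70 op=22.1
(array([ 0.2432, -0.1064,  0.0047]), np.float64(-0.8816), 'share', np.float64(-0.5613)) -171.51336218006298 [ 0.15  0.54  0.19  1.22 -0.   -0.  ]
```

yellow_1 touched at about 25.5° and is snug at 13° (0.22 rad past touch, about +1.3 N). On to yellow_2.

Request:
drive_tool:
  moves: "0.243 -0.106 0.002 0 0 -0.561;0.243 -0.106 0.002 0 0 -0.561;0.243 -0.106 0.002 0 0 -0.561;0.243 -0.106 0.002 0 0 -0.561;0.243 -0.106 0.002 0 0 -0.561;0.243 -0.106 0.002 0 0 -0.561;0.243 -0.106 0.005 0 0 -0.561;0.243 -0.106 0.005 0 0 -0.561;0.243 -0.106 0.005 0 0 -0.561"

```text
clock: 18.2
eef_pos: [0.4791, -0.0376, 0.1783]
orientation: [-1.544, 2.735, -0.001]
contact_force: [-0.1, 1.2, 0.8]
opening: 0.0214
```

Run:
```python
from h import *
log('y2');s=arm.observe()
W=arm.grab_frame("wrist");cv2.imwrite("pics/w5.png",W["img"][:,:,::-1])
print(blobs(W,"yellow",(250,150,400,300),40),proj(W,(*s["eef_pos"][:2],.144)),proj(W,(*stud("y2"),.1005)));print(goto('y2',-121,.113),np.degrees(yaw()))
```

```text
y2 t=18.20 ang=-120.3 R=53.4 z=0.1783 Ftan=-0.71 Frad=-0.95 Fz=0.84 tau1=-0.372 Ft1=-1.78 arm=0.21 op=21.4
[([320.3, 203.3], [311, 196, 21, 18, 235]), ([321.3, 225.5], [310, 215, 24, 22, 411])] (np.float64(317.4794698965697), np.float64(227.89712529233222)) (np.float64(318.8813354326409), np.float64(268.52120667748227))
(array([0.0017, 0.0006, 0.0651]), np.float64(-0.0009), 'share', np.float64(-0.0006)) -121.05396844983306
```

View pics/w5.png

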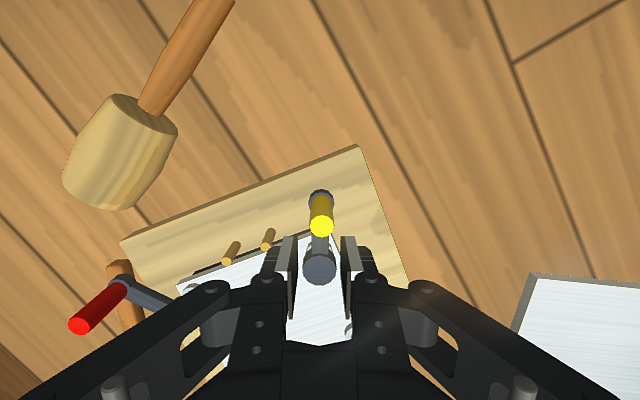

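The yellow_2 grip top at (321,226) is about 2 mm right of the axis at (317,228). I shift by 1 mm while descending.

Request:
drive_tool:
  moves: "0.001 0.001 0.03 0 0 0;0.001 0.001 0.054 0 0 0;0.001 0.001 0.065 0 0 0;0.001 0.001 0.065 0 0 0;0.001 0.001 0.065 0 0 0"

```text
clock: 18.75
eef_pos: [0.4771, -0.038, 0.1134]
orientation: [-1.547, 2.734, -0.0]
contact_force: [0.7, -1.4, 0.2]
opening: 0.0217
```

Request:
drive_tool:
  moves: "0 0.0022 0 0 0 0.0255;-0.0002 0.0044 0 0 0 0.0509"

```text
clock: 18.95
eef_pos: [0.4743, -0.0359, 0.1144]
orientation: [-1.432, 2.793, -0.003]
contact_force: [4.5, -2.5, -1.8]
opening: 0.0218
```

```bash
python3 -c "
from h import *
log('y2')"
```

```text
y2 t=18.95 ang=-125.5 R=54.5 z=0.1144 Ftan=5.11 Frad=-0.54 Fz=-1.83 tau1=0.793 Ft1=3.22 arm=0.25 op=21.8
```

Request:
drive_tool:
  moves: "0 0.0022 0 0 0 0.0255;-0.0002 0.0044 0 0 0 0.0509"

```text
clock: 19.15
eef_pos: [0.4732, -0.0347, 0.1148]
orientation: [-1.318, 2.847, -0.011]
contact_force: [8.0, -7.0, -7.5]
opening: 0.0218
```

```bash
python3 -c "
from h import *
log('y2')"
```

```text
y2 t=19.15 ang=-127.2 R=54.2 z=0.1148 Ftan=10.59 Frad=0.73 Fz=-7.51 tau1=2.703 Ft1=10.45 arm=0.26 op=21.8
```

Request:
drive_tool:
  moves: "0 0.0022 0 0 0 0.0255;-0.0002 0.0044 0 0 0 0.0509"

```text
clock: 19.35
eef_pos: [0.4698, -0.0319, 0.1148]
orientation: [-1.203, 2.897, -0.011]
contact_force: [7.9, -7.0, -5.9]
opening: 0.0219
```

```bash
python3 -c "
from h import *
log('y2')"
```

```text
y2 t=19.35 ang=-131.8 R=54.2 z=0.1148 Ftan=10.56 Frad=-0.06 Fz=-5.92 tau1=2.858 Ft1=9.87 arm=0.29 op=21.9
```

Request:
drive_tool:
  moves: "0 0.0022 0 0 0 0.0255;-0.0002 0.0044 0 0 0 0.0509"

```text
clock: 19.55
eef_pos: [0.4667, -0.0288, 0.1148]
orientation: [-1.086, 2.943, -0.011]
contact_force: [6.8, -8.1, -6.7]
opening: 0.0219
```

```bash
python3 -c "
from h import *
log('y2')"
```

```text
y2 t=19.55 ang=-136.5 R=54.2 z=0.1148 Ftan=10.60 Frad=0.65 Fz=-6.72 tau1=3.106 Ft1=9.74 arm=0.32 op=21.9
```

Request:
drive_tool:
  moves: "0 0.0022 0 0 0 0.0255;-0.0002 0.0044 0 0 0 0.0509"

```text
clock: 19.75
eef_pos: [0.4638, -0.0255, 0.1147]
orientation: [-0.967, 2.985, -0.011]
contact_force: [5.8, -7.7, -5.6]
opening: 0.0216
```

```bash
python3 -c "
from h import *
log('y2')"
```

```text
y2 t=19.75 ang=-141.2 R=54.2 z=0.1147 Ftan=9.59 Frad=0.32 Fz=-5.59 tau1=3.334 Ft1=9.65 arm=0.35 op=21.6
```

Request:
drive_tool:
  moves: "0 0.0022 0 0 0 0.0255;-0.0002 0.0044 0 0 0 0.0509"

```text
clock: 19.95
eef_pos: [0.4611, -0.0219, 0.1147]
orientation: [-0.847, 3.021, -0.011]
contact_force: [5.0, -9.0, -5.7]
opening: 0.0218
```

```bash
python3 -c "
from h import *
log('y2')"
```

```text
y2 t=19.95 ang=-145.9 R=54.2 z=0.1147 Ftan=10.26 Frad=0.89 Fz=-5.69 tau1=3.539 Ft1=9.58 arm=0.37 op=21.8
```

Request:
drive_tool:
  moves: "0 0.0022 0 0 0 0.0255;-0.0002 0.0044 0 0 0 0.0509"

```text
clock: 20.15
eef_pos: [0.4588, -0.0181, 0.1147]
orientation: [-0.725, 3.053, -0.011]
contact_force: [4.3, -8.5, -4.2]
opening: 0.0219
```

```bash
python3 -c "
from h import *
log('y2')"
```

```text
y2 t=20.15 ang=-150.6 R=54.2 z=0.1147 Ftan=9.55 Frad=0.40 Fz=-4.22 tau1=3.715 Ft1=9.51 arm=0.39 op=21.9
```

Request:
drive_tool:
  moves: "0 0.0022 0 0 0 0.0255;-0.0002 0.0044 0 0 0 0.0509"

```text
clock: 20.35
eef_pos: [0.4568, -0.0142, 0.1147]
orientation: [-0.603, 3.079, -0.011]
contact_force: [4.7, -8.9, -3.4]
opening: 0.0219
```

```bash
python3 -c "
from h import *
log('y2')"
```

```text
y2 t=20.35 ang=-155.2 R=54.2 z=0.1147 Ftan=10.04 Frad=-0.58 Fz=-3.41 tau1=3.908 Ft1=9.56 arm=0.41 op=21.9
```

Request:
drive_tool:
  moves: "0 0.0022 0 0 0 0.0255;-0.0002 0.0044 0 0 0 0.0509"

```text
clock: 20.55
eef_pos: [0.4551, -0.0103, 0.1147]
orientation: [-0.479, 3.101, -0.011]
contact_force: [4.6, -11.1, -3.5]
opening: 0.0216
```

```bash
python3 -c "
from h import *
log('y2')"
```

```text
y2 t=20.55 ang=-159.8 R=54.2 z=0.1147 Ftan=12.03 Frad=-0.42 Fz=-3.52 tau1=4.251 Ft1=10.04 arm=0.42 op=21.6
```

Request:
drive_tool:
  moves: "0 0.0022 0 0 0 0.0255;-0.0002 0.0044 0 0 0 0.0509"

```text
clock: 20.75
eef_pos: [0.4538, -0.0062, 0.1147]
orientation: [-0.355, 3.118, -0.012]
contact_force: [2.6, -12.0, -2.0]
opening: 0.0216
```

```bash
python3 -c "
from h import *
log('y2')"
```

```text
y2 t=20.75 ang=-164.2 R=54.2 z=0.1147 Ftan=12.24 Frad=0.71 Fz=-1.97 tau1=4.626 Ft1=10.63 arm=0.44 op=21.6
```

Request:
drive_tool:
  moves: "0 0.0022 0 0 0 0.0255"

```text
clock: 20.85
eef_pos: [0.4532, -0.0042, 0.1147]
orientation: [-0.292, 3.124, -0.012]
contact_force: [2.7, -11.6, -2.3]
opening: 0.0217
```

```bash
python3 -c "
from h import *
log('y2')"
```

```text
y2 t=20.85 ang=-166.5 R=54.3 z=0.1147 Ftan=11.96 Frad=0.06 Fz=-2.27 tau1=4.777 Ft1=10.86 arm=0.44 op=21.7
```

Request:
drive_tool:
  moves: "0 0.0022 0 0 0 0.0255"

```text
clock: 20.95
eef_pos: [0.4528, -0.0021, 0.1147]
orientation: [-0.229, 3.129, -0.012]
contact_force: [2.4, -11.4, -2.4]
opening: 0.0221
```

```bash
python3 -c "
from h import *
log('y2')"
```

```text
y2 t=20.95 ang=-168.7 R=54.3 z=0.1147 Ftan=11.70 Frad=-0.15 Fz=-2.39 tau1=4.947 Ft1=11.15 arm=0.44 op=22.1
```

Request:
drive_tool:
  moves: "0 -0.008 0 0 0 0;0 -0.008 0 0 0 0;0 -0.008 -0.04 0 0 0;0 -0.008 -0.07 0 0 0"

```text
clock: 21.35
eef_pos: [0.4515, -0.0067, 0.1845]
orientation: [0.235, -3.133, -0.001]
contact_force: [1.4, 0.1, -0.4]
opening: 0.0218
```

```bash
python3 -c "
from h import *
log('y2');print(np.degrees(yaw()),arm.observe()['q'].round(2));print(goto('r1',112.5,.185))"
```

```text
y2 t=21.35 ang=-164.4 R=56.6 z=0.1845 Ftan=0.32 Frad=-1.38 Fz=-0.37 tau1=-0.074 Ft1=-0.17 arm=0.43 op=21.8
-171.41045294878697 [-0.02  0.06 -0.46  1.04  0.   -0.17]
(array([-0.0732,  0.1556, -0.0004]), np.float64(1.328), 'share', np.float64(0.8454))
```

All four are snug. Starting the second pass with red_1: enter at 113° and push to about 85° (0.43 rad past the snug angle of 110°).

Request:
drive_tool:
  moves: "-0.073 0.156 0 0 0 0.845;-0.073 0.156 0 0 0 0.845;-0.073 0.156 0 0 0 0.845;-0.073 0.156 0 0 0 0.845;-0.073 0.156 0 0 0 0.845;-0.073 0.156 0 0 0 0.845;-0.073 0.156 0 0 0 0.845;-0.073 0.156 0 0 0 0.845;-0.073 0.156 0 0 0 0.845;-0.073 0.156 0 0 0 0.845"

```text
clock: 22.35
eef_pos: [0.5007, 0.1586, 0.1834]
orientation: [-1.746, -2.611, -0.001]
contact_force: [-0.5, 0.4, 0.0]
opening: 0.0219
```

Run:
```python
from h import *
log('r1');s=arm.observe()
W=arm.grab_frame("wrist");cv2.imwrite("pics/w6.png",W["img"][:,:,::-1])
print(blobs(W,"red",(250,150,400,300),40),proj(W,(*s["eef_pos"][:2],.144)),proj(W,(*stud("r1"),.1005)));print(goto('r1',112.5,.114),np.degrees(yaw()))
```

```text
r1 t=22.35 ang=112.2 R=55.4 z=0.1834 Ftan=0.35 Frad=0.56 Fz=0.03 tau1=0.017 Ft1=0.40 arm=0.04 op=21.9
[([318.1, 202.3], [308, 195, 20, 19, 218]), ([317.0, 223.8], [306, 213, 23, 22, 395])] (np.float64(320.101896555864), np.float64(224.93001021617997)) (np.float64(319.50701156869144), np.float64(267.76597881714844))
(array([-0.0004, -0.0003,  0.0694]), np.float64(0.0011), 'share', np.float64(0.0007)) 112.56475465600977
```

View pics/w6.png

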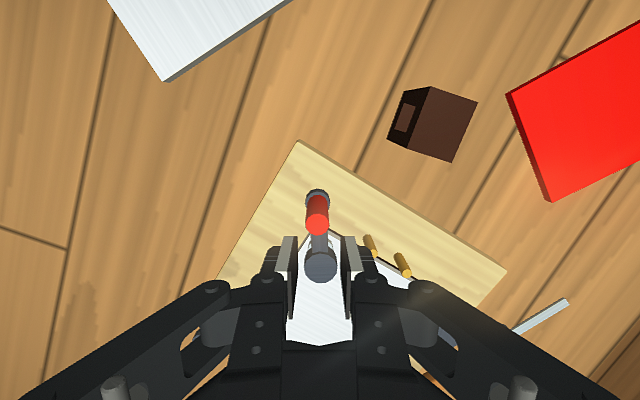

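The grip at (317,224) is about 2 mm to −y of the axis, so I shift −1.5 mm while descending.

Request:
drive_tool:
  moves: "0 -0.0015 0.03 0 0 0;0 -0.0015 0.058 0 0 0;0 -0.0015 0.069 0 0 0;0 -0.0015 0.069 0 0 0;0 -0.0015 0.069 0 0 0"

```text
clock: 22.9
eef_pos: [0.4996, 0.1578, 0.1148]
orientation: [1.743, 2.613, 0.001]
contact_force: [-0.2, 0.6, 0.4]
opening: 0.0219
```

Request:
drive_tool:
  moves: "0 0.0022 0 0 0 0.0255;-0.0002 0.0044 0 0 0 0.0509;-0.0004 0.0066 0 0 0 0.0764"

```text
clock: 23.2
eef_pos: [0.5032, 0.159, 0.1152]
orientation: [-1.898, -2.501, 0.005]
contact_force: [-12.2, -4.6, 8.1]
opening: 0.0217
```

```bash
python3 -c "
from h import *
log('r1')"
```

```text
r1 t=23.20 ang=109.6 R=55.0 z=0.1152 Ftan=12.98 Frad=-0.23 Fz=8.13 tau1=0.142 Ft1=7.63 arm=0.02 op=21.7
```

Request:
drive_tool:
  moves: "0 0.0022 0 0 0 0.0255;-0.0002 0.0044 0 0 0 0.0509"

```text
clock: 23.4
eef_pos: [0.5064, 0.1601, 0.1151]
orientation: [-1.995, -2.422, 0.006]
contact_force: [-13.0, -2.2, 10.9]
opening: 0.022
```

```bash
python3 -c "
from h import *
log('r1')"
```

```text
r1 t=23.40 ang=106.1 R=55.0 z=0.1151 Ftan=13.09 Frad=1.45 Fz=10.92 tau1=-0.771 Ft1=56.93 arm=-0.01 op=22.0
```

Request:
drive_tool:
  moves: "0 0.0022 0 0 0 0.0255;-0.0002 0.0044 0 0 0 0.0509"

```text
clock: 23.6
eef_pos: [0.5104, 0.1611, 0.1152]
orientation: [-2.09, -2.34, 0.006]
contact_force: [-14.2, -1.1, 11.8]
opening: 0.0219
```

```bash
python3 -c "
from h import *
log('r1')"
```

```text
r1 t=23.60 ang=101.8 R=55.1 z=0.1152 Ftan=14.16 Frad=1.87 Fz=11.78 tau1=-1.642 Ft1=30.67 arm=-0.05 op=21.9
```

Request:
drive_tool:
  moves: "0 0.0022 0 0 0 0.0255;-0.0002 0.0044 0 0 0 0.0509;-0.0004 0.0066 0 0 0 0.0764;-0.0007 0.0088 0 0 0 0.1019"

```text
clock: 24.0
eef_pos: [0.5187, 0.1624, 0.1152]
orientation: [-2.268, -2.165, 0.006]
contact_force: [-16.3, 1.7, 11.6]
opening: 0.0216
```

```bash
python3 -c "
from h import *
log('r1')"
```

```text
r1 t=24.00 ang=93.0 R=55.2 z=0.1152 Ftan=16.16 Frad=2.51 Fz=11.55 tau1=-3.324 Ft1=24.65 arm=-0.13 op=21.6
```

Request:
drive_tool:
  moves: "0 0.0022 0 0 0 0.0255;-0.0002 0.0044 0 0 0 0.0509;-0.0004 0.0066 0 0 0 0.0764"

```text
clock: 24.3
eef_pos: [0.5253, 0.1623, 0.1153]
orientation: [-2.393, -2.025, 0.005]
contact_force: [-15.0, 3.6, 12.1]
opening: 0.0218
```

```bash
python3 -c "
from h import *
log('r1')"
```

```text
r1 t=24.30 ang=86.2 R=55.1 z=0.1153 Ftan=15.21 Frad=2.58 Fz=12.06 tau1=-4.114 Ft1=20.93 arm=-0.20 op=21.8
```

Request:
drive_tool:
  moves: "0 0.0022 0 0 0 0.0255"

```text
clock: 24.4
eef_pos: [0.5274, 0.1621, 0.1153]
orientation: [-2.433, -1.976, 0.005]
contact_force: [-16.7, 4.8, 11.1]
opening: 0.0218
```

```bash
python3 -c "
from h import *
log('r1')"
```

```text
r1 t=24.40 ang=84.0 R=55.2 z=0.1153 Ftan=17.13 Frad=3.02 Fz=11.06 tau1=-4.416 Ft1=20.39 arm=-0.22 op=21.8
```

Request:
drive_tool:
  moves: "0 -0.009 0 0 0 0;0 -0.009 0 0 0 0;0 -0.009 -0.04 0 0 0;0 -0.009 -0.07 0 0 0"

```text
clock: 24.8
eef_pos: [0.5236, 0.1625, 0.1859]
orientation: [2.437, 1.98, 0.002]
contact_force: [0.6, 0.5, 1.1]
opening: 0.0217
```

```bash
python3 -c "
from h import *
log('r1');print(goto('r2',-62,.185),np.degrees(yaw()))"
```

```text
r1 t=24.80 ang=88.0 R=55.3 z=0.1859 Ftan=-0.57 Frad=0.54 Fz=1.07 tau1=0.034 Ft1=-0.19 arm=-0.18 op=21.7
(array([-0.1902,  0.1794,  0.0012]), np.float64(-0.6948), 'share', np.float64(-0.4423)) 78.18895578859906
```

red_1 is tight (84°, 17.1 N, about +6.5). Now red_2.

Request:
drive_tool:
  moves: "-0.19 0.179 0 0 0 -0.442;-0.19 0.179 0 0 0 -0.442;-0.19 0.179 0 0 0 -0.442;-0.19 0.179 0 0 0 -0.442;-0.19 0.179 0 0 0 -0.442;-0.19 0.179 0 0 0 -0.442;-0.19 0.179 0 0 0 -0.442;-0.19 0.179 0 0 0 -0.442;-0.19 0.179 0 0 0 -0.442"

```text
clock: 25.7
eef_pos: [0.6587, -0.0593, 0.1843]
orientation: [1.618, 2.693, 0.001]
contact_force: [-0.0, -0.2, 0.1]
opening: 0.022
```

Run:
```python
from h import *
log('r2');s=arm.observe()
W=arm.grab_frame("wrist");cv2.imwrite("pics/w7.png",W["img"][:,:,::-1])
print(blobs(W,"red",(250,150,400,300),40),proj(W,(*s["eef_pos"][:2],.144)),proj(W,(*stud("r2"),.1005)));print(goto('r2',-62,.114),np.degrees(yaw()))
```

```text
r2 t=25.70 ang=-62.8 R=53.3 z=0.1843 Ftan=-0.10 Frad=0.17 Fz=0.09 tau1=-0.842 Ft1=2.38 arm=-0.35 op=22.0
[([321.0, 217.1], [310, 196, 23, 41, 741])] (np.float64(320.0407235007463), np.float64(224.48259189365783)) (np.float64(320.81997271807865), np.float64(134.03284416333676))
(array([-0.0019,  0.0007,  0.0704]), np.float64(0.0003), 'share', np.float64(0.0002)) 118.01656346006841
```

View pics/w7.png

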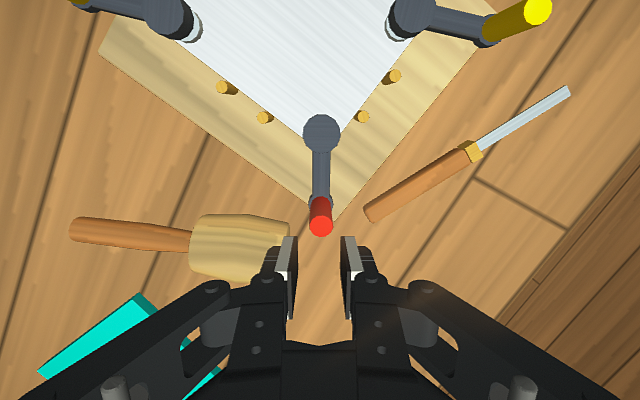

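Request:
drive_tool:
  moves: "-0.001 0.001 0.03 0 0 0;-0.001 0.001 0.058 0 0 0;-0.001 0.001 0.07 0 0 0;-0.001 0.001 0.07 0 0 0;-0.001 0.001 0.07 0 0 0"

```text
clock: 26.25
eef_pos: [0.6606, -0.0601, 0.1149]
orientation: [1.618, 2.692, 0.001]
contact_force: [0.0, -0.7, 0.8]
opening: 0.0219
```

Request:
drive_tool:
  moves: "0 -0.0022 0 0 0 0.0255;0.0002 -0.0044 0 0 0 0.0509;0.0004 -0.0066 0 0 0 0.0764"

```text
clock: 26.55
eef_pos: [0.6577, -0.0622, 0.1163]
orientation: [1.776, 2.585, 0.009]
contact_force: [10.9, 4.7, -7.0]
opening: 0.0218
```

```bash
python3 -c "
from h import *
log('r2')"
```

```text
r2 t=26.55 ang=-65.1 R=55.5 z=0.1163 Ftan=11.88 Frad=0.32 Fz=-7.03 tau1=-3.701 Ft1=11.11 arm=-0.33 op=21.8
```

Request:
drive_tool:
  moves: "0 -0.0022 0 0 0 0.0255;0.0002 -0.0044 0 0 0 0.0509;0.0004 -0.0066 0 0 0 0.0764"

```text
clock: 26.85
eef_pos: [0.6532, -0.0639, 0.1164]
orientation: [1.927, 2.473, 0.013]
contact_force: [12.4, 3.5, -8.8]
opening: 0.0217
```

```bash
python3 -c "
from h import *
log('r2')"
```

```text
r2 t=26.85 ang=-70.2 R=55.4 z=0.1164 Ftan=12.85 Frad=0.88 Fz=-8.83 tau1=-3.318 Ft1=11.78 arm=-0.28 op=21.7
```

Request:
drive_tool:
  moves: "0 -0.0022 0 0 0 0.0255;0.0002 -0.0044 0 0 0 0.0509;0.0004 -0.0066 0 0 0 0.0764"

```text
clock: 27.15
eef_pos: [0.6472, -0.0656, 0.1165]
orientation: [2.071, 2.352, 0.013]
contact_force: [14.0, 2.2, -9.4]
opening: 0.0217
```

```bash
python3 -c "
from h import *
log('r2')"
```

```text
r2 t=27.15 ang=-76.6 R=55.3 z=0.1165 Ftan=14.16 Frad=1.11 Fz=-9.42 tau1=-2.556 Ft1=11.95 arm=-0.21 op=21.7
```

Request:
drive_tool:
  moves: "0 -0.0022 0 0 0 0.0255;0.0002 -0.0044 0 0 0 0.0509;0.0004 -0.0066 0 0 0 0.0764;0.0007 -0.0088 0 0 0 0.1019"

```text
clock: 27.55
eef_pos: [0.639, -0.0668, 0.1166]
orientation: [2.252, 2.178, 0.014]
contact_force: [15.9, -0.1, -11.2]
opening: 0.0218
```

```bash
python3 -c "
from h import *
log('r2')"
```

```text
r2 t=27.55 ang=-85.2 R=55.1 z=0.1166 Ftan=15.83 Frad=1.45 Fz=-11.17 tau1=-1.267 Ft1=10.60 arm=-0.12 op=21.8
```

Request:
drive_tool:
  moves: "0 -0.0022 0 0 0 0.0255"

```text
clock: 27.65
eef_pos: [0.6368, -0.0669, 0.1166]
orientation: [2.296, 2.132, 0.014]
contact_force: [15.5, 0.8, -11.0]
opening: 0.0219
```

```bash
python3 -c "
from h import *
log('r2')"
```

```text
r2 t=27.65 ang=-87.5 R=55.1 z=0.1166 Ftan=15.56 Frad=-0.11 Fz=-11.01 tau1=-0.860 Ft1=9.04 arm=-0.10 op=21.9
```

Request:
drive_tool:
  moves: "0 -0.0022 0 0 0 0.0255"

```text
clock: 27.75
eef_pos: [0.6347, -0.067, 0.1166]
orientation: [2.338, 2.086, 0.014]
contact_force: [16.0, -1.6, -10.4]
opening: 0.0219
```

```bash
python3 -c "
from h import *
log('r2')"
```

```text
r2 t=27.75 ang=-89.6 R=55.2 z=0.1166 Ftan=15.99 Frad=1.72 Fz=-10.35 tau1=-0.184 Ft1=2.59 arm=-0.07 op=21.9
```

Request:
drive_tool:
  moves: "0 0.009 0 0 0 0;0 0.009 0 0 0 0;0 0.009 -0.04 0 0 0;0 0.009 -0.07 0 0 0"

```text
clock: 28.15
eef_pos: [0.637, -0.0678, 0.1857]
orientation: [-2.343, -2.093, 0.0]
contact_force: [2.0, 0.6, 0.7]
opening: 0.0215
```

```bash
python3 -c "
from h import *
log('r2');print(goto('y1',16.5,.185),np.degrees(yaw()))"
```

```text
r2 t=28.15 ang=-87.3 R=56.0 z=0.1857 Ftan=1.98 Frad=-0.49 Fz=0.73 tau1=0.012 Ft1=-0.12 arm=-0.10 op=21.5
(array([0.1766, 0.0463, 0.0007]), np.float64(-1.9711), 'share', np.float64(-1.2549)) 83.56182387265332
```

red_2 is tight (−89.6°, 16.0 N). On to yellow_1.

Request:
drive_tool:
  moves: "0.177 0.046 0 0 0 -1;0.177 0.046 0 0 0 -1;0.177 0.046 0 0 0 -1;0.177 0.046 0 0 0 -1;0.177 0.046 0 0 0 -1;0.177 0.046 0 0 0 -1;0.177 0.046 0 0 0 -1;0.177 0.046 0 0 0 -1;0.177 0.046 0 0 0 -1;0.177 0.046 0 0 0 -1"

```text
clock: 29.15
eef_pos: [0.7026, 0.1029, 0.1848]
orientation: [0.278, 3.129, 0.0]
contact_force: [-0.6, 0.1, -0.6]
opening: 0.0215
```

```bash
python3 -c "
from h import *
print(goto('y1',16.5,.183),np.degrees(yaw()))"
```

```text
(array([-0.0003, -0.0003,  0.0018]), np.float64(-0.4649), 'share', np.float64(-0.296)) 169.8634487341092
```

Request:
drive_tool:
  moves: "0 0 0.002 0 0 -0.296;0 0 0.002 0 0 -0.296;0 0 0.002 0 0 -0.296;0 0 0.002 0 0 -0.296;0 0 0.002 0 0 -0.296"

```text
clock: 29.65
eef_pos: [0.7027, 0.1029, 0.1826]
orientation: [-0.436, 3.111, -0.0]
contact_force: [0.2, -0.0, -0.9]
opening: 0.0218
```

Run:
```python
from h import *
log('y1');s=arm.observe()
W=arm.grab_frame("wrist");cv2.imwrite("pics/w8.png",W["img"][:,:,::-1])
print(blobs(W,"yellow",(250,150,400,300),40),proj(W,(*s["eef_pos"][:2],.144)),proj(W,(*stud("y1"),.1005)));print(goto('y1',16.5,.114),np.degrees(yaw()))
```

```text
y1 t=29.65 ang=16.9 R=55.1 z=0.1826 Ftan=-0.07 Frad=0.21 Fz=-0.89 tau1=0.003 Ft1=-0.00 arm=-0.70 op=21.8
[([317.4, 217.4], [306, 196, 24, 41, 680])] (np.float64(318.2790545987466), np.float64(226.09058992909755)) (np.float64(317.0236074464677), np.float64(132.2492864937151))
(array([ 0.0001, -0.0004,  0.0684]), np.float64(-0.0093), 'share', np.float64(-0.0059)) -164.0321785237234
```

View pics/w8.png

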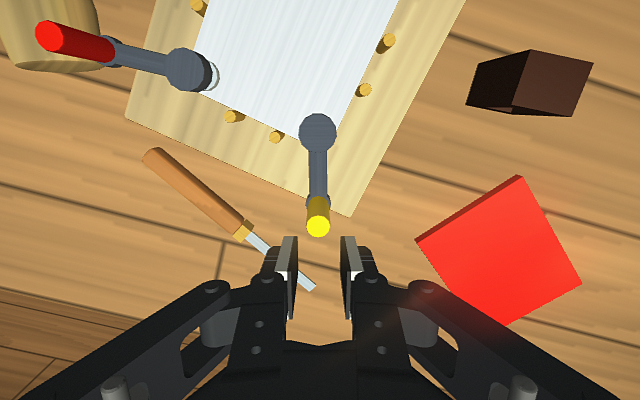

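The yellow_1 grip at (317,226) is aligned with the axis. Its target is about −12°.

Request:
drive_tool:
  moves: "0 0 0.03 0 0 0;0 0 0.057 0 0 0;0 0 0.068 0 0 0;0 0 0.068 0 0 0;0 0 0.068 0 0 0"

```text
clock: 30.2
eef_pos: [0.7033, 0.1029, 0.1149]
orientation: [-0.439, 3.11, 0.0]
contact_force: [-1.2, -0.1, 0.4]
opening: 0.0217
```

Request:
drive_tool:
  moves: "0 -0.0022 0 0 0 0.0255;0.0002 -0.0044 0 0 0 0.0509;0.0004 -0.0066 0 0 0 0.0764;0.0007 -0.0088 0 0 0 0.1019"

```text
clock: 30.6
eef_pos: [0.7051, 0.0983, 0.1161]
orientation: [-0.19, 3.134, 0.012]
contact_force: [-2.8, 12.3, -1.2]
opening: 0.0214
```

```bash
python3 -c "
from h import *
log('y1')"
```

```text
y1 t=30.60 ang=11.7 R=56.2 z=0.1161 Ftan=12.59 Frad=-0.29 Fz=-1.20 tau1=-8.759 Ft1=12.33 arm=-0.71 op=21.4
```

Request:
drive_tool:
  moves: "0 -0.0022 0 0 0 0.0255;0.0002 -0.0044 0 0 0 0.0509;0.0004 -0.0066 0 0 0 0.0764"

```text
clock: 30.9
eef_pos: [0.7059, 0.0925, 0.1162]
orientation: [-0.003, 3.139, 0.014]
contact_force: [-0.5, 11.8, -1.0]
opening: 0.0222
```

```bash
python3 -c "
from h import *
log('y1')"
```

```text
y1 t=30.90 ang=5.7 R=56.2 z=0.1162 Ftan=11.77 Frad=0.65 Fz=-0.95 tau1=-8.963 Ft1=12.59 arm=-0.71 op=22.2
```

Request:
drive_tool:
  moves: "0 -0.0022 0 0 0 0.0255;0.0002 -0.0044 0 0 0 0.0509;0.0004 -0.0066 0 0 0 0.0764"

```text
clock: 31.2
eef_pos: [0.7061, 0.0863, 0.1163]
orientation: [0.185, 3.133, 0.015]
contact_force: [1.2, 13.7, -1.8]
opening: 0.0218
```

```bash
python3 -c "
from h import *
log('y1')"
```

```text
y1 t=31.20 ang=-0.6 R=56.1 z=0.1163 Ftan=13.70 Frad=1.04 Fz=-1.79 tau1=-9.492 Ft1=13.46 arm=-0.71 op=21.8
```

Request:
drive_tool:
  moves: "0 -0.0022 0 0 0 0.0255;0.0002 -0.0044 0 0 0 0.0509;0.0004 -0.0066 0 0 0 0.0764;0.0007 -0.0088 0 0 0 0.1019"

```text
clock: 31.6
eef_pos: [0.7054, 0.0779, 0.1164]
orientation: [0.434, 3.107, 0.016]
contact_force: [4.5, 14.4, -3.7]
opening: 0.0219
```

```bash
python3 -c "
from h import *
log('y1')"
```

```text
y1 t=31.60 ang=-9.3 R=56.1 z=0.1164 Ftan=14.89 Frad=2.12 Fz=-3.68 tau1=-9.513 Ft1=13.92 arm=-0.68 op=21.9
```

Request:
drive_tool:
  moves: "0 -0.0022 0 0 0 0.0255"

```text
clock: 31.7
eef_pos: [0.705, 0.0757, 0.1165]
orientation: [0.496, 3.098, 0.016]
contact_force: [5.7, 13.9, -3.7]
opening: 0.0217
```

```bash
python3 -c "
from h import *
log('y1')"
```

```text
y1 t=31.70 ang=-11.5 R=56.1 z=0.1165 Ftan=14.71 Frad=2.79 Fz=-3.68 tau1=-9.460 Ft1=14.00 arm=-0.68 op=21.7
```

Request:
drive_tool:
  moves: "0 -0.0022 0 0 0 0.0255;0.0002 -0.0044 0 0 0 0.0509"

```text
clock: 31.9
eef_pos: [0.7039, 0.0716, 0.1165]
orientation: [0.62, 3.075, 0.017]
contact_force: [6.6, 14.2, -3.9]
opening: 0.0217
```

```bash
python3 -c "
from h import *
log('y1')"
```

```text
y1 t=31.90 ang=-15.8 R=56.0 z=0.1165 Ftan=15.44 Frad=2.43 Fz=-3.94 tau1=-9.338 Ft1=14.20 arm=-0.66 op=21.7
```

Request:
drive_tool:
  moves: "0 0.009 0 0 0 0;0 0.009 0 0 0 0;0 0.009 -0.04 0 0 0;0 0.009 -0.07 0 0 0"

```text
clock: 32.3
eef_pos: [0.704, 0.0739, 0.1857]
orientation: [0.622, 3.079, -0.001]
contact_force: [0.2, -0.0, 0.6]
opening: 0.0223
```

```bash
python3 -c "
from h import *
log('y1');print(goto('y2',-165.5,.185),np.degrees(yaw()))"
```

```text
y1 t=32.30 ang=-13.5 R=55.5 z=0.1857 Ftan=0.03 Frad=0.24 Fz=0.60 tau1=0.192 Ft1=-0.29 arm=-0.67 op=22.3
(array([ 0.2008, -0.1706,  0.0008]), np.float64(-0.6519), 'share', np.float64(-0.415)) 157.14681271251845
```

yellow_1 is tight (−15.8°, 15.4 N, about +5). On to yellow_2.

Request:
drive_tool:
  moves: "0.201 -0.171 0 0 0 -0.415;0.201 -0.171 0 0 0 -0.415;0.201 -0.171 0 0 0 -0.415;0.201 -0.171 0 0 0 -0.415;0.201 -0.171 0 0 0 -0.415;0.201 -0.171 0 0 0 -0.415;0.201 -0.171 0 0 0 -0.415;0.201 -0.171 0 0 0 -0.415;0.201 -0.171 0 0 0 -0.415"

```text
clock: 33.2
eef_pos: [0.4545, -0.005, 0.1845]
orientation: [-0.396, 3.115, -0.001]
contact_force: [0.0, 0.3, -0.7]
opening: 0.0218
```

Run:
```python
from h import *
log('y2');s=arm.observe()
W=arm.grab_frame("wrist");cv2.imwrite("pics/w9.png",W["img"][:,:,::-1])
print(blobs(W,"yellow",(250,150,400,300),40),proj(W,(*s["eef_pos"][:2],.144)),proj(W,(*stud("y2"),.1005)));print(goto('y2',-165.5,.114),np.degrees(yaw()))
```

```text
y2 t=33.20 ang=-165.4 R=53.2 z=0.1845 Ftan=-0.29 Frad=-0.11 Fz=-0.69 tau1=-0.201 Ft1=-0.46 arm=0.44 op=21.8
[([317.5, 201.6], [308, 193, 21, 21, 260]), ([318.5, 221.6], [307, 211, 24, 22, 393])] (np.float64(318.3212103628346), np.float64(224.83246667927216)) (np.float64(318.6631975540603), np.float64(264.8684115159677))
(array([0.0017, 0.    , 0.0702]), np.float64(0.0003), 'share', np.float64(0.0002)) -165.48427950447547
```

View pics/w9.png

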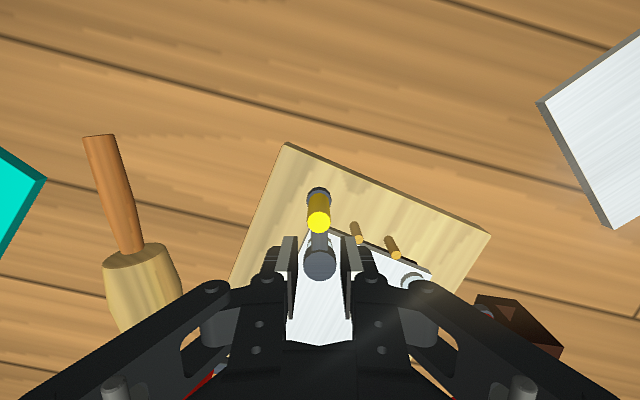

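The yellow_2 grip at (318,222) is aligned with the axis at (318,225). Target angle is about +166.5°.

Request:
drive_tool:
  moves: "0.001 0 0.03 0 0 0;0.001 0 0.058 0 0 0;0.001 0 0.07 0 0 0;0.001 0 0.07 0 0 0;0.001 0 0.07 0 0 0"

```text
clock: 33.75
eef_pos: [0.4523, -0.0052, 0.1144]
orientation: [-0.397, 3.116, -0.0]
contact_force: [-0.4, -0.7, 0.4]
opening: 0.0221
```

Request:
drive_tool:
  moves: "0 0.0022 0 0 0 0.0255;-0.0002 0.0044 0 0 0 0.0509;-0.0004 0.0066 0 0 0 0.0764;-0.0007 0.0088 0 0 0 0.1019"

```text
clock: 34.15
eef_pos: [0.452, 0.0002, 0.1155]
orientation: [-0.141, 3.135, -0.012]
contact_force: [1.3, -11.8, -3.2]
opening: 0.0215
```

```bash
python3 -c "
from h import *
log('y2')"
```

```text
y2 t=34.15 ang=-171.3 R=54.6 z=0.1155 Ftan=11.85 Frad=0.46 Fz=-3.24 tau1=5.250 Ft1=11.75 arm=0.45 op=21.5
```

Request:
drive_tool:
  moves: "0 0.0022 0 0 0 0.0255;-0.0002 0.0044 0 0 0 0.0509;-0.0004 0.0066 0 0 0 0.0764;-0.0007 0.0088 0 0 0 0.1019"

```text
clock: 34.55
eef_pos: [0.4513, 0.0085, 0.1154]
orientation: [0.111, 3.137, -0.014]
contact_force: [-0.8, -13.7, -0.1]
opening: 0.0215
```

```bash
python3 -c "
from h import *
log('y2')"
```

```text
y2 t=34.55 ang=180.0 R=54.7 z=0.1154 Ftan=13.66 Frad=0.78 Fz=-0.13 tau1=5.857 Ft1=12.98 arm=0.45 op=21.5
```

Request:
drive_tool:
  moves: "0 0.0022 0 0 0 0.0255;-0.0002 0.0044 0 0 0 0.0509;-0.0004 0.0066 0 0 0 0.0764"

```text
clock: 34.85
eef_pos: [0.4515, 0.0148, 0.1154]
orientation: [0.299, 3.125, -0.014]
contact_force: [-1.9, -15.2, 2.2]
opening: 0.0218
```

```bash
python3 -c "
from h import *
log('y2')"
```

```text
y2 t=34.85 ang=173.4 R=54.8 z=0.1154 Ftan=15.33 Frad=0.14 Fz=2.23 tau1=6.234 Ft1=13.95 arm=0.45 op=21.8
```

Request:
drive_tool:
  moves: "0 0.0022 0 0 0 0.0255;-0.0002 0.0044 0 0 0 0.0509;-0.0004 0.0066 0 0 0 0.0764"

```text
clock: 35.15
eef_pos: [0.4525, 0.0212, 0.1154]
orientation: [0.486, 3.102, -0.015]
contact_force: [-5.0, -14.3, 4.5]
opening: 0.0214
```

```bash
python3 -c "
from h import *
log('y2')"
```

```text
y2 t=35.15 ang=166.7 R=55.0 z=0.1154 Ftan=15.03 Frad=1.55 Fz=4.50 tau1=5.944 Ft1=13.65 arm=0.44 op=21.4
```

Request:
drive_tool:
  moves: "0 -0.009 0 0 0 0;0 -0.009 0 0 0 0;0 -0.009 -0.04 0 0 0;0 -0.009 -0.08 0 0 0;0 -0.009 -0.12 0 0 0;0 -0.009 -0.15 0 0 0;0 -0.009 -0.15 0 0 0"

```text
clock: 35.85
eef_pos: [0.4529, 0.0171, 0.2692]
orientation: [0.478, 3.096, 0.004]
contact_force: [0.9, -0.2, 0.4]
opening: 0.0218
```

Run:
```python
from h import *
log('y2');S,D=grips()
R={}
for c in("red","yellow"):
    print(c,"scene",[b[0] for b in blobs(S,c,(280,110,430,260))],"side",[b[0] for b in blobs(D,c,(230,170,360,275))])
a=cv2.resize(S["img"][110:270,270:450],None,fx=4,fy=3.6,interpolation=2);cv2.imwrite("pics/e1.png",a[:,:,::-1])
b=cv2.resize(D["img"][170:290,210:360],None,fx=5,fy=5,interpolation=2);cv2.imwrite("pics/e2.png",b[:,:,::-1])
```

```text
y2 t=35.85 ang=170.8 R=53.8 z=0.2692 Ftan=0.01 Frad=-0.92 Fz=0.41 tau1=-0.039 Ft1=-0.09 arm=0.44 op=21.8
red scene [[368.9, 146.9], [343.6, 213.6]] side [[278.5, 184.9], [302.2, 243.2]]
yellow scene [[313.8, 159.8], [403.5, 195.7]] side [[333.0, 208.9], [247.0, 214.2]]
```

View pics/e1.png

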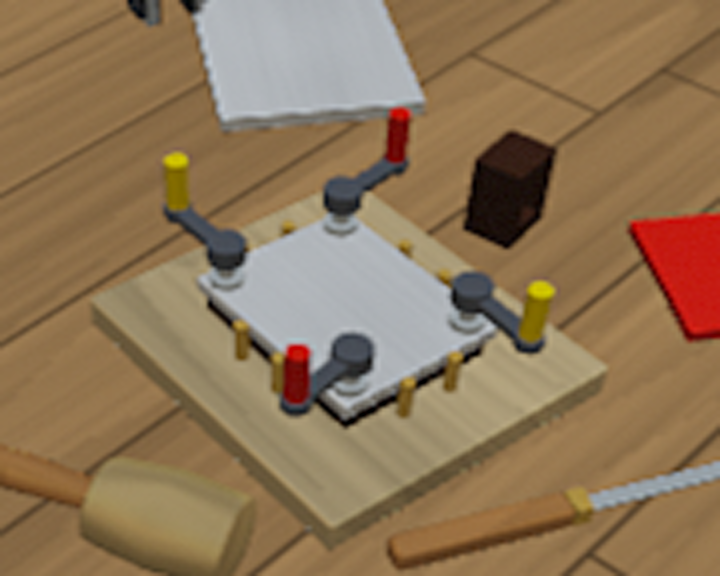

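View pics/e2.png

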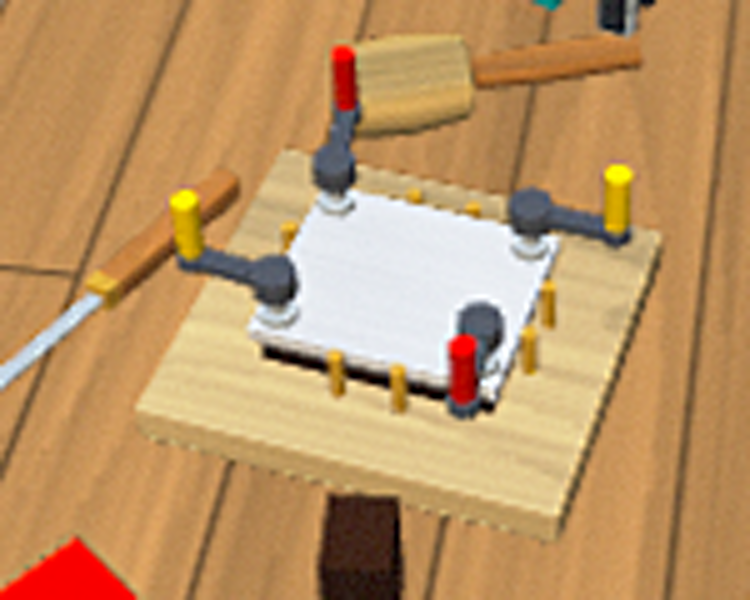

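The views show all four cranks turned, the plate flat, and the mallet, chisel and block in place, with the gripper clear. Last check: the final crank angles.

Run:
```python
from h import *
S,D=grips()
m={"r1":((368.9,146.9),(302.2,243.2)),"r2":((343.6,213.6),(278.5,184.9)),"y1":((403.5,195.7),(247,214.2)),"y2":((313.8,159.8),(333,208.9))}
st={"r1":167,"r2":-2,"y1":82,"y2":-121}
for k,(a,b) in m.items():
    p,r=tri([(S,*a),(D,*b)]);v=p[:2]-stud(k);g=np.degrees(np.arctan2(v[1],v[0]));print(k,p.round(4),r,round(np.hypot(*v),4),round(g,1),"turned",round(np.radians((st[k]-g)%360),2))
s=arm.observe();print(s["clock"],s["joint_velocities"].round(3),s["contact_force"].round(1))
```

```text
r1 [0.5243 0.1607 0.1216] [0.0, 0.0] 0.0535 87.1 turned 1.39
r2 [ 0.6394 -0.0696  0.1218] [0.0003, 0.0003] 0.058 -85.0 turned 1.45
y1 [0.706  0.0731 0.1228] [0.0005, 0.0005] 0.0577 -13.9 turned 1.67
y2 [0.4538 0.0153 0.1231] [0.0, 0.0] 0.0526 172.6 turned 1.16
36.05 [-0.002  0.009 -0.012  0.002 -0.003  0.001] [-1.  -0.4 -0.2]
```

```bash
python3 -c "
from station import arm
print(arm.finish_job())"
```

```text
the job is handed in; nothing more can be done
None
```

I clamped the blank crisscross in two passes, red_1, red_2, yellow_1, yellow_2 each time, and handed the job in at about 36 s. I pushed each grip clockwise between the part-closed fingers, without squeezing it.

| Crank | Snug angle | Push at snug | Turned on in second pass | Push at end |
|---|---|---|---|---|
| red_1 | 110° | about 13.0 N | 0.45 rad | about 17 N |
| red_2 | −65° | about 12.2 N | 0.43 rad | about 16 N |
| yellow_1 | 13° | about 11.5 N | 0.50 rad | about 15.4 N |
| yellow_2 | −169° | about 11.7 N | 0.43 rad | about 15 N |

The measured free drag was about 10 N. The angles are those of the tool while pushing, so a grip itself stood a few degrees behind.

**Last checks:** the final pictures show the plate flat, with the mallet, chisel and slotted block in place. The wrist force read about 1 N, within the noise of the sensor. Grip angles from the two cameras agreed with the tool's to about 2–6°, of which about 3° is the slack in the fingers.

**What was less certain:**
- Single force readings scattered by about 0.5 to 1 N, so the point of first touch is good only to about 0.05 rad.
- red_2 was taken slightly past ideal snug, about 0.3 rad after touch.
- Both yellow cranks ended about 5 N above the free drag, rather than 6.
- On red_1's first pass the fingertips seemed to rest on the crank arm (about 7 N), until I raised the tool 2 mm.

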